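Lock a tile in the drilling jig and hold the drill plate down on its pin

TASK

Lay the thick terracotta tile in the pocket of the drilling jig and swing the locking lever fully shut across it. Then set the aluminium drill plate lengthways on the jig, sliding it about until it drops over the hidden locating pin, and press it fully down onto its rests against the spring. Finish while still holding the plate pressed down by its handle, ready for drilling, and leave everything else on the table where it is.

Things in the scene. Friction and masses are not known exactly. Their poses are not given: they have to be found in the camera images.
- tile: the terracotta tile to drill: a block 36 x 76 x 18 mm (x, y, z), the thickest loose terracotta piece; origin at the centre of its underside; the same either way round. Starts flat on the table, left or right of the jig; 0.07 to 0.14 kg.
- plate: loose aluminium drill plate 50 x 150 x 12 mm (x, y, z); origin at the centre of its underside, where a blind hole 14 mm wide, 22 deep hides. On its middle a boss 34 x 44, up to z 22, then a pale wooden handle 20 (x) x 44 (y), z 22 to 52: grip it across the 20 mm. Same either way round; a small drill hole near each end. Starts flat on the table, on the jig's other side from the tile; 0.2 to 0.34 kg.
- jig: drilling jig fixed to the table: brown wooden base 12 mm thick, x -60 to 80, y -120 to 115 mm; origin on the table, z up. Tile pocket and lever towards +y, locating pin towards -y. The drill plate goes on the pin with its long side (y) along the jig's y, so that one end reaches over the tile.
- pocket (a point): centre of the floor of the jig's tile pocket, 12 mm above the table, axes as the jig's. Inside 41 (x) x 81 (y) mm; aluminium walls 6 mm thick, 7 mm high. The tile lies in it with its 76 mm side along y and stands 11 mm proud.
- lever_hinge (a point): the upright pivot axis of the locking lever, at x 65, y 80 mm of the jig
- lever_knob (a point): middle of the lever's upright black grip post, 12 mm in diameter, from 38 to 68 mm above the table, 100 mm from the pivot. The lever is a dark flat bar 12 mm wide, 32 to 38 mm above the table (2 mm over a seated tile); it overhangs the jig's edge when open.
- lever (a joint): angle of the locking lever: 0 = wide open, bar along the jig's +y; 1.57 = fully shut at its stop, bar along the jig's -x, across the outer end of the tile; grows counter-clockwise seen from above. Starts at 0 to 0.35; stays where it is left (about 0.5 N at the post moves it).
- pin_mid (a point): middle of the pin's setting range, x 0, y -35 mm of the jig, at tip height, 46 mm above the table; axes as the jig's. The upright steel pin, 10 mm in diameter, bevelled tip, is set at x 0 and up to 8 mm either way from here along y, not reported: look for it before covering it, or feel: slide the plate along y on the tip, pressing a few newtons, until it drops.
- rests (a point): straight below pin_mid, 32 mm above the table: height of the plate's underside when fully home on two cross bars (44 x 6 mm, 33 mm either side along y). A dark sprung collar, 25 mm across, round the pin holds the dropped plate's underside at 38 mm; pressing it the last 6 mm takes a push rising from about 2 to 9 N. Let go, it springs back up.
- brush: bystander, leave alone: paint brush with a red handle, 170 mm long, lying flat
- chisel: bystander, leave alone: slim hand tool with a yellow handle, 170 mm long, lying flat
- nippers: bystander, leave alone: tile nippers with two red handles, about 170 mm long, lying flat
- jar: bystander, leave alone: clear open jar of tile chips, 72 mm across, 85 mm tall
- glue: bystander, leave alone: white glue bottle, 54 mm across, 130 mm tall
- offcut_a: bystander, leave alone: square terracotta offcut, 50 x 50 x 10 mm
- offcut_b: bystander, leave alone: narrow terracotta offcut, 55 x 22 x 10 mm
Mind the look-alikes: they are no part of the job. Leave any red or turquoise look-alike of the tile alone.

How it is judged (in metres and radians):
On the way, in this order (a step that is already met when the one before it is completed fails the run):
1. the tile lies flat in the pocket (x of tile in the frame of pocket between -0.005 and 0.005 m and y of tile in the frame of pocket between -0.005 and 0.005 m and z of tile in the frame of pocket between -0.003 and 0.003 m and angle between tile's own z axis and vertical below 0.06 rad and angle between the y axis of tile and the y axis of jig, either way round below 0.2 rad), for 0.2 s.
2. the lever is fully shut over the seated tile (all of step 1 and value of joint lever above 1.4 rad), for 0.2 s.
3. the plate has dropped over the pin (all of step 2 and x of plate in the frame of pin_mid between -0.006 and 0.006 m and y of plate in the frame of pin_mid between -0.013 and 0.013 m and z of plate in the frame of jig below 0.0415 m and angle between plate's own z axis and vertical below 0.06 rad and angle between the y axis of plate and the y axis of jig, either way round below 0.12 rad), for 0.2 s.
At the end, for the whole second after the job is handed in: Tile flat in the pocket (5 mm sideways, 3 mm in height), lever past 1.4 rad; plate over the pin, level (0.06 rad), along the jig (0.12 rad), underside under 34.5 mm above the table (rests: 32 mm), at rest, and the fingers still on it with over 3 N (all of step 2 and x of plate in the frame of pin_mid between -0.006 and 0.006 m and y of plate in the frame of pin_mid between -0.013 and 0.013 m and z of plate in the frame of jig between 0.028 and 0.0345 m and angle between plate's own z axis and vertical below 0.06 rad and angle between the y axis of plate and the y axis of jig, either way round below 0.12 rad and contact force between the fingers and plate above 3 N and linear speed of plate below 0.02 m/s); the arm keeps its last pose, push and grip.
It fails at once if a bystander was pushed away (moved more than 30 mm) (distance of any of brush, chisel, nippers, jar, glue, offcut_a, offcut_b from where it was at the start of the episode above 0.03 m).
It also fails if it takes over 72 s, if anything falls off the work surface, if the arm or the gripper's body presses on something with over 40 N, if the wrist force passes 120 N, or if a joint passes its speed limit or range.

ROBOT

A 7-joint arm with a two-finger parallel gripper is mounted at the origin on the work surface. World frame = base frame: x ahead of the robot, y to its left, z up, the work surface at z = 0. Lengths are in mm, angles in rad, forces in N, time in s.
With the tool pointing down it reaches from about 425 to 950 mm from the base axis. Payload 4.7 kg.
Tool frame: the origin (TCP) lies at the very end of the fingers, on their centre line; the grasp point (between the pads) lies 19 mm behind it (grip_depth is the distance from the TCP to the grasp point, in mm); z points along the fingers, y is the direction in which the jaws open and shut (so a half turn about z gives the same grasp; the last joint's range is limited). The gripper opens to 85 mm and grips with 20 to 120 N. Pads are 22 mm wide; open, the fingers measure 114 mm over their backs; the gripper's body (76 mm by 85 mm) begins 54 mm behind the grasp point. The pads swing forward as they close: fully open they stand 13 mm farther back than shut.
Start: joints at [-1.271, 0.469, -0.049, 1.532, 0.024, 1.141, -0.082], TCP at [217.922, 638.873, 231.335] pointing down, gripper open.
Joint ranges: [-2.59, 2.59], [-0.33, 1.99], [-1.39, 1.29], [0.1, 2.45], [-1.04, 4.18], [0.21, 1.99], [-2.66, 2.66]. Speed limits (rad/s): [2.57, 2.57, 3.14, 3.14, 3.14, 3.14, 3.14].

INTERFACE

Orientations are given as a 3x3 rotation matrix whose columns are the frame's x, y, z axes.
In Python, from bench import * gives the robot as it stands.
- The arm moves only by the tool drive_tool, never from a script. Its argument "moves" is a list of rows, each a list of 7 numbers: the shift along the tool's x, y, z in m, then the turn, a rotation vector about the tool's x, y, z in rad, then the closure, from 0 (fully open) to 1 (shut). A call has 1 to 10 rows; each row shifts and turns the pose as measured when the row begins, along the tool's axes as they then stand; what a row does not reach is not made up. A row lasts 1/8 s, in which the tool goes at most 62.5 mm and 10.7 degrees, less where a joint would pass 70% of its speed; a pose out of reach is approached as far as the arm can. A call is refused whole if a number of a shift passes 0.0625 or a number of a turn 0.188, either way. A call with a gripper value outside its range is refused whole. The fingers move at their own pace and stop on an object; "squeeze" is the grip in N (left out, the last holds). Time passes only in rows, so rows that do not move let the fingers close. It gives the time, the measured TCP pose, the force and the opening at its end, in the units of the state.
- get_state(): the state, without advancing time (a new reading comes with each control period).
- read_camera(name): name is "scene" or "top"; returns the picture (400x640x3 uint8, blue, green, red); there is no depth.
- get_calibration(name): a dict with "mtx" (3x3 intrinsics, pixels), "cam_to_world" (4x4, takes a point from camera to world coordinates). Camera axes: x right, y down, z forward; pixel columns grow to the right and rows downward; lengths in mm; the calibration is good to about 2 mm. A picture is of the moment at which its call begins. get_calibration takes no time and is no camera call.
- sign_off(): hands the job in, once; it reports no verdict.
Trained networks look in the newest picture that a camera, given by its name, has taken for a name from the list of things; names that differ only in an ending like _2 or _b are one class to them, and where a whole thing is asked for, a point or a joint stands for the part that bears it (a point fixed in the world has none). Each returns a list of dicts, best first, with "score" (0 to 1); they miss things now and then, are a little off and sometimes report something else, mostly with a low value. They report only what shows in the picture. A call takes as long as a camera call. They do not tell look-alikes from the thing itself.
- look_for(camera, query): "bbox" ([left, top, right, bottom] in pixels, round what is visible of it).
- place_of(camera, query): "xy" ([column, row] in pixels: a listed point, or the origin of a listed thing).
The state is a dict: "time_s": time; "qpos": joint angles; "joint_velocities": joint speeds; "tau": joint torques, N m; "tool_pos": TCP position; "tcp_rot": TCP orientation; "force": force on the tool from outside, world axes, zero at the start; "moment": the same for the moment, N m; "finger_gap": opening from 0.0 (shut) to 1.0 (fully open).
Only numpy, scipy, OpenCV 4.12 (cv2) and the standard library are available. Lean on these libraries where they do the work, as an engineer would, in place of code of your own. Each camera call takes 0.05 s, during which the arm holds its last target.

## Working session

There is one attempt and no reset: what is moved stays moved. The work goes in short steps, Python scripts to look and compute and a tool call to move; the robot and the scene stay as the last step left them, time stands still between calls to the robot, and variables do not carry over. Pictures are saved under pics/ and viewed, and the job is handed in when it is done.

Besides the shell and the picture viewer there is one more tool, called after ">>>" as name(argument=value, ...), one argument or row to a line, values as JSON. drive_tool: Moves the arm, as the interface text tells. Its arguments: {"type":"object","properties":{"moves":{"type":"array","items":{"type":"array","items":{"type":"number"}}},"squeeze":{"type":"number"}},"required":["moves"]}

```bash
ls; mkdir -p pics
python3 - <<'E'
from bench import *
import cv2
s=get_state(); print(s['time_s'],s['tool_pos'],s['tcp_rot'],s['finger_gap'],s['force'])
for n in('scene','top'):
    im=read_camera(n); cv2.imwrite(f'pics/{n}0.png',im)
    c=get_calibration(n); print(n,c)
E
```

```text
pics
0.0 [217.74840493 638.29542743 230.2320567 ] [[-9.46454675e-01  3.22836203e-01 -5.77942115e-04]
 [ 3.22836714e-01  9.46452792e-01 -1.88926038e-03]
 [-6.29267176e-05 -1.97468025e-03 -9.99998048e-01]] 0.9993339411244493 [-0.44835892  1.4459357   0.21955992]
scene {'mtx': array([[400.26294553,   0.        , 324.5347929 ],
       [  0.        , 400.26294553, 194.82495958],
       [  0.        ,   0.        ,   1.        ]]), 'cam_to_world': array([[ 7.88387293e-01,  4.61618493e-01, -4.06637239e-01,
         9.59142949e+02],
       [ 6.14907015e-01, -6.10990451e-01,  4.98578010e-01,
        -5.04365183e+02],
       [-1.82986404e-02, -6.43116658e-01, -7.65549557e-01,
         8.50563712e+02],
       [ 0.00000000e+00,  0.00000000e+00,  0.00000000e+00,
         1.00000000e+00]])}
top {'mtx': array([[374.13413544,   0.        , 321.81803404],
       [  0.        , 374.13413544, 198.77186942],
       [  0.        ,   0.        ,   1.        ]]), 'cam_to_world': array([[-1.14287527e-02, -9.82036566e-01,  1.88344276e-01,
         3.39522765e+02],
       [-9.99890040e-01,  1.30036615e-02,  7.12830314e-03,
         3.88973860e+00],
       [-9.44941954e-03, -1.88242098e-01, -9.82077197e-01,
         1.15120446e+03],
       [ 0.00000000e+00,  0.00000000e+00,  0.00000000e+00,
         1.00000000e+00]])}
```

View pics/scene0.png

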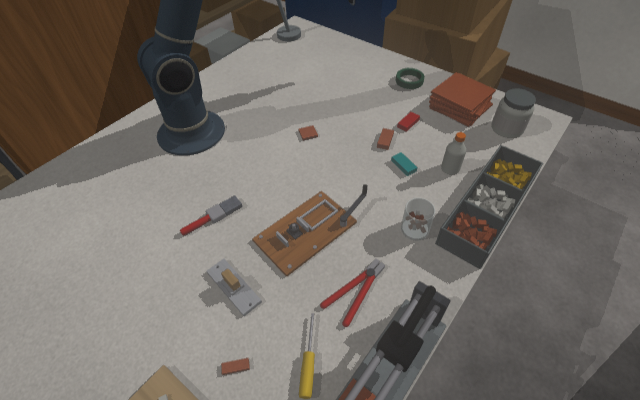

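View pics/top0.png

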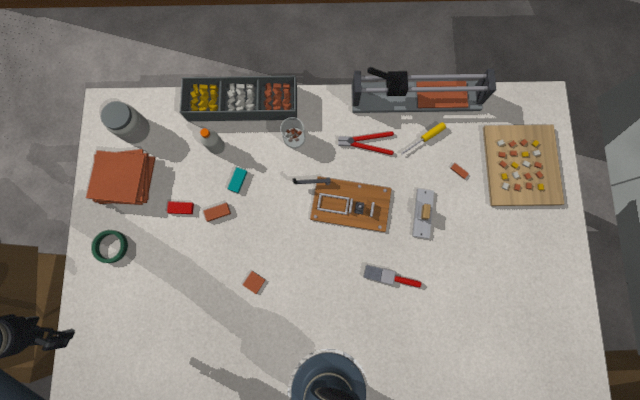

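```bash
cat > h.py <<'E'
from bench import *
import numpy as np, cv2
C={n:get_calibration(n) for n in('scene','top')}
def bp(n,uv,z):
    c=C[n];K=c['mtx'];T=c['cam_to_world']
    d=T[:3,:3]@np.linalg.solve(K,np.array([uv[0],uv[1],1.]));o=T[:3,3]
    return o+d*(z-o[2])/d[2]
def pj(n,P):
    c=C[n];K=c['mtx'];T=c['cam_to_world']
    p=(np.atleast_2d(P)-T[:3,3])@T[:3,:3]; q=p@K.T
    return q[:,:2]/q[:,2:]
def crop(im,l,t,w,h,k,fn):
    c=cv2.resize(im[t:t+h,l:l+w],None,fx=k,fy=k,interpolation=cv2.INTER_CUBIC); cv2.imwrite('pics/'+fn,c)
E
python3 - <<'E'
from h import *
t=cv2.imread('pics/top0.png');s=cv2.imread('pics/scene0.png')
crop(t,165,165,100,70,8,'ct_tile.png')
crop(t,285,165,160,85,5,'ct_jig.png')
crop(s,245,180,130,100,6,'cs_jig.png')
crop(s,365,105,70,75,7,'cs_tile.png')
for q in['tile','plate','jig','pocket','lever_hinge','lever_knob','pin_mid','rests']:
    for n in('top','scene'):
        try:
            r=place_of(n,q)
            z={'pocket':12,'lever_hinge':35,'lever_knob':53,'pin_mid':46,'rests':32}.get(q,0)
            print(q,n,[(np.round(a['xy'],1).tolist(),round(a['score'],2),bp(n,a['xy'],z)[:2].round(1).tolist()) for a in r[:4]])
        except Exception as e: print(q,n,e)
E
```

```text
tile top [([219.4, 212.6], 0.88, [520.6, 332.2]), ([240.5, 179.8], 0.79, [625.0, 269.4]), ([178.7, 207.8], 0.56, [537.5, 460.5]), ([346.3, 207.0], 0.25, [533.2, -63.8])]
tile scene [([383.4, 137.9], 0.75, [511.3, 345.1]), ([405.6, 167.6], 0.74, [632.8, 274.9]), ([407.2, 122.1], 0.69, [532.0, 455.8])]
plate top [([420.7, 212.6], 0.77, [512.5, -294.1])]
plate scene [([232.6, 286.2], 0.89, [507.4, -300.3])]
jig top [([348.8, 207.1], 0.86, [532.8, -71.6])]
jig scene [([303.5, 227.9], 0.67, [532.8, -71.9])]
pocket top [([334.2, 203.8], 0.59, [541.7, -25.9]), ([420.5, 211.6], 0.57, [513.9, -290.6])]
pocket scene [([313.8, 214.7], 0.64, [533.2, -29.1]), ([359.5, 284.2], 0.21, [743.1, -121.5])]
lever_hinge top [([327.2, 180.8], 0.86, [609.5, -5.1])]
lever_hinge scene [([344.6, 213.8], 0.82, [605.9, 7.8])]
lever_knob top [([295.5, 180.1], 0.59, [608.6, 90.7]), ([455.3, 171.1], 0.52, [629.9, -392.4])]
lever_knob scene [([362.7, 191.1], 0.57, [607.4, 85.3]), ([316.5, 215.6], 0.29, [561.1, -50.4])]
pin_mid top [([363.3, 207.8], 0.6, [522.3, -111.8])]
pin_mid scene [([292.0, 225.7], 0.87, [528.9, -107.4]), ([308.4, 136.1], 0.71, [351.8, 171.8])]
rests top [([359.3, 204.6], 0.8, [534.7, -101.5]), ([327.2, 182.1], 0.19, [606.1, -5.1])]
rests scene [([292.7, 228.4], 0.6, [528.2, -105.7]), ([316.3, 217.4], 0.27, [553.8, -43.3])]
```

View pics/ct_jig.png

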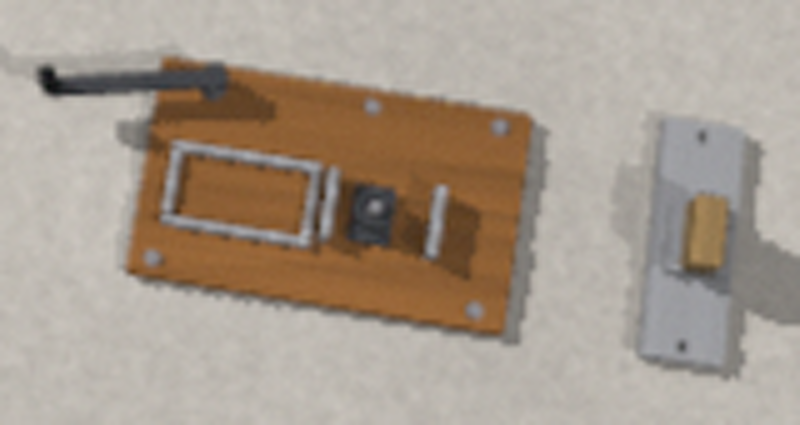

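View pics/cs_jig.png

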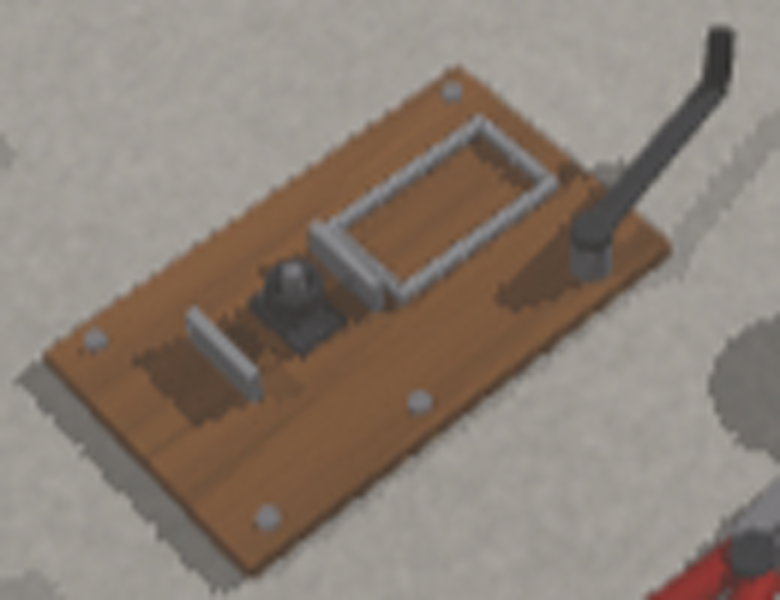

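View pics/ct_tile.png

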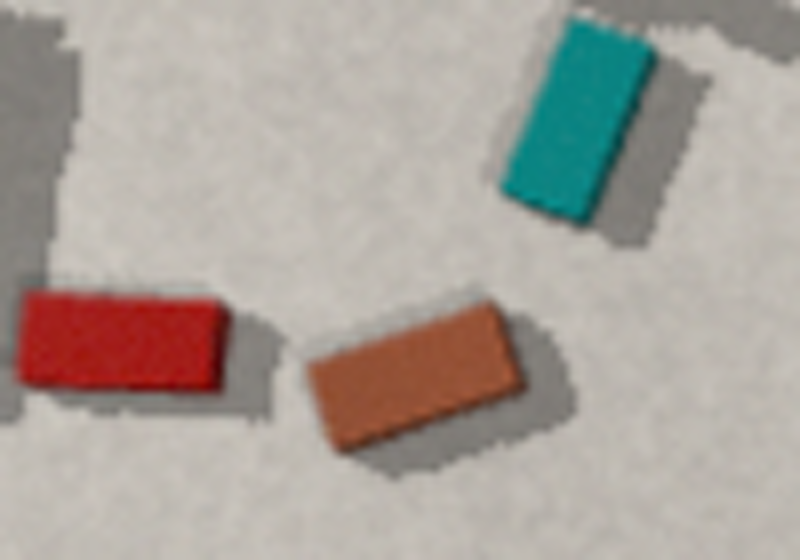

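View pics/cs_tile.png

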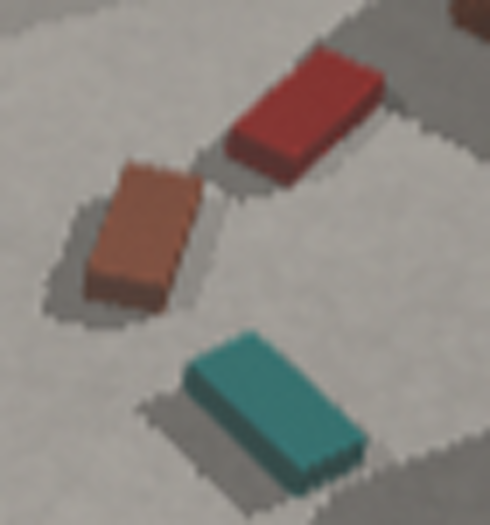

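```bash
cat >> h.py <<'E'
from scipy.optimize import minimize
def box(p,x0,x1,y0,y1,z0,z1):
    c,s=np.cos(p[2]),np.sin(p[2])
    return np.array([[p[0]+c*x-s*y,p[1]+s*x+c*y,z] for x in(x0,x1) for y in(y0,y1) for z in(z0,z1)])
def fill(n,P,roi,k=8):
    l,t,w,h=roi
    uv=(pj(n,P)-[l,t]+0.5)*k-0.5
    m=np.zeros((h*k,w*k),np.uint8)
    cv2.fillPoly(m,[np.round(cv2.convexHull(uv.astype(np.float32))*16).astype(np.int32)],255,shift=4)
    return cv2.resize(m,(w,h),interpolation=cv2.INTER_AREA)/255.
def fit(n,mask,roi,p0,dims,extra=None):
    l,t,w,h=roi; M=mask[t:t+h,l:l+w].astype(float)
    W=np.ones_like(M) if extra is None else extra[t:t+h,l:l+w]
    f=lambda q:(np.abs(fill(n,box([q[0]*10,q[1]*10,q[2]*.1],*dims),roi)-M)*W).sum()
    q0=np.array([p0[0]/10,p0[1]/10,p0[2]*10])
    best=None
    for k in range(3):
        sim=np.vstack([q0]+[q0+d for d in np.eye(3)*[1,1,.8]])
        r=minimize(f,q0,method='Nelder-Mead',options=dict(initial_simplex=sim,xatol=.005,fatol=.05)); q0=r.x
    return np.array([r.x[0]*10,r.x[1]*10,r.x[2]*.1]),r.fun,M.sum()
E
cat > f.py <<'E'
from h import *
import sys
def hue(im):
    h=cv2.cvtColor(im,cv2.COLOR_BGR2HSV);return h[...,0].astype(int),h[...,1].astype(int),h[...,2].astype(int)
for n in('top','scene'):
    im=cv2.imread(f'pics/{n}0.png');H,S,V=hue(im)
    print(n,'tile px',im[(212,217) if n=='top' else (138,385)],H[(212,217) if n=='top' else (138,385)],S[(212,217) if n=='top' else (138,385)])
    m=((H<=25)&(S>70))
    roi=(195,195,42,35) if n=='top' else (370,124,30,30)
    # union with red excluded by hue
    mt=m&(H>3)
    print('tile',fit(n,mt,roi,(520,335,0.3),(-18,18,-38,38,0,18)))
    roi=(300,170,105,72) if n=='top' else (245,185,120,95)
    mj=(cv2.morphologyEx((((H<=25)&(S>90))).astype(np.uint8),cv2.MORPH_CLOSE,np.ones((15,15)))>0)
    print('jig',fit(n,mj,roi,(533,-72,-0.1),(-60,80,-120,115,0,12)))
    roi=(415,195,25,35) if n=='top' else (215,260,30,30)
    mh=(S>80)&(H<25)
    print('handle',fit(n,mh,roi,(510,-300,-0.1),(-10,10,-22,22,22,52)))
E
python3 f.py
```

```text
top tile px [ 53  81 147] 9 163
tile (array([5.21908142e+02, 3.38188428e+02, 3.16895604e-01]), np.float64(24.313725490196077), np.float64(315.0))
jig (array([ 5.33481757e+02, -7.27731014e+01, -1.73288985e-01]), np.float64(118.96862745098039), np.float64(3320.0))
handle (array([ 5.04061424e+02, -2.84308265e+02, -6.12369481e-02]), np.float64(101.82745098039217), np.float64(109.0))
scene tile px [ 67  82 128] 7 122
tile (array([5.21254529e+02, 3.37609287e+02, 3.42411327e-01]), np.float64(23.807843137254903), np.float64(241.0))
jig (array([ 5.32682700e+02, -7.16627761e+01, -1.68047873e-01]), np.float64(299.98039215686276), np.float64(4203.0))
handle (array([ 5.09536360e+02, -2.89479684e+02, -4.87807852e-01]), np.float64(179.80392156862746), np.float64(132.0))
```

```bash
cat > f2.py <<'E'
from h import *
def hue(im):
    h=cv2.cvtColor(im,cv2.COLOR_BGR2HSV);return h[...,0].astype(int),h[...,1].astype(int),h[...,2].astype(int)
J=[533,-72.2,-.170]
for n in('top','scene'):
    im=cv2.imread(f'pics/{n}0.png');H,S,V=hue(im)
    g=(417,197,20,28) if n=='top' else (216,264,30,28)
    mh=(S>90)&(H<25)
    ys,xs=np.nonzero(mh[g[1]:g[1]+g[3],g[0]:g[0]+g[2]]);print(n,len(xs),xs.mean()+g[0],ys.mean()+g[1])
    p=fit(n,mh,g,(510,-297,-0.15),(-10,10,-22,22,22,52));print(p)
    roi=(285,165,160,85) if n=='top' else (200,180,160,140)
    k=5
    c=cv2.resize(im[roi[1]:roi[1]+roi[3],roi[0]:roi[0]+roi[2]],None,fx=k,fy=k,interpolation=cv2.INTER_CUBIC)
    def dr(P,col):
        uv=((pj(n,P)-roi[:2]+.5)*k-.5)
        h=cv2.convexHull(uv.astype(np.float32)); cv2.polylines(c,[np.round(h).astype(int)],True,col,1)
    dr(box(J,-60,80,-120,115,0,12),(255,255,0))
    py=60
    dr(box(J,-26.5,26.5,py-46.5,py+46.5,12,19),(0,0,255))
    for y in(-68,-2): dr(box(J,-22,22,y-3,y+3,12,32),(0,255,0))
    dr(box(J,-5,5,-40,-30,46,46),(0,255,255))
    dr(box(J,60,70,75,85,38,38),(0,255,255))
    P=list(p[0]); 
    dr(box(P,-10,10,-22,22,22,52),(255,0,255)); dr(box(P,-25,25,-75,75,0,12),(255,0,0))
    cv2.imwrite(f'pics/ov_{n}.png',c)
E
python3 f2.py
```

```text
top 102 425.5980392156863 211.5
(array([ 5.07372174e+02, -2.84737353e+02, -6.23570740e-02]), np.float64(83.58039215686274), np.float64(102.0))
scene 110 229.51818181818183 276.6545454545454
(array([ 493.5367985 , -291.29866466,    1.15599308]), np.float64(104.2235294117647), np.float64(110.0))
```

View pics/ov_top.png

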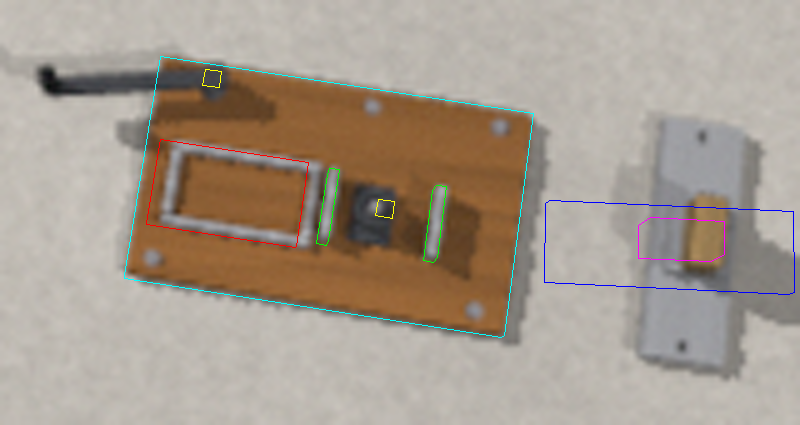

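View pics/ov_scene.png

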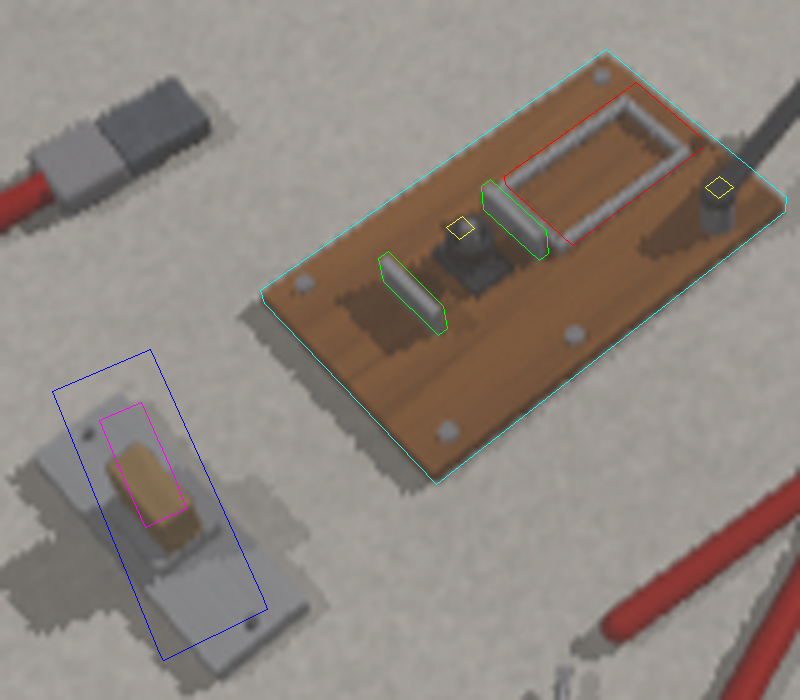

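```bash
cat > f3.py <<'E'
from h import *
def hue(im):
    h=cv2.cvtColor(im,cv2.COLOR_BGR2HSV);return h[...,0].astype(int),h[...,1].astype(int),h[...,2].astype(int)
J=[533,-72.2,-.170]
for n in('top','scene'):
    im=cv2.imread(f'pics/{n}0.png');H,S,V=hue(im)
    g=(417,197,20,28) if n=='top' else (216,264,30,30)
    mh=(S>80)&(H<25)
    p=fit(n,mh,g,(510,-297,1.42),(-10,10,-22,22,22,52));print(p)
    roi=(285,165,160,85) if n=='top' else (200,180,160,140)
    gm=(S<80)
    pr=(314,189,40,30) if n=='top' else (295,195,48,42)
    # pocket: polygon minus interior, over walls
    l,t,w,h=pr; M=gm[t:t+h,l:l+w].astype(float)
    best=min((np.abs(np.clip(fill(n,box([J[0],J[1],J[2]],-26.5+dx,26.5+dx,py-46.5,py+46.5,19,19),pr)-fill(n,box(J,-20.5+dx,20.5+dx,py-40.5,py+40.5,19,19),pr),0,1)-M)[:, :].sum(),py,dx) for py in np.arange(46,62,.5) for dx in np.arange(-3,3.1,.5))
    print('pocket',best)
    k=5
    c=cv2.resize(im[roi[1]:roi[1]+roi[3],roi[0]:roi[0]+roi[2]],None,fx=k,fy=k,interpolation=cv2.INTER_CUBIC)
    def dr(P,col):
        uv=((pj(n,P)-roi[:2]+.5)*k-.5)
        h=cv2.convexHull(uv.astype(np.float32)); cv2.polylines(c,[np.round(h).astype(int)],True,col,1)
    py=best[1]
    dr(box(J,-26.5,26.5,py-46.5,py+46.5,19,19),(0,0,255))
    dr(box(J,-20.5,20.5,py-40.5,py+40.5,19,19),(0,0,255))
    a=np.linspace(0,6.28,30)
    for oy,col in((-35,(0,255,255)),(-30,(0,255,0))):
        P=[[J[0]+np.cos(J[2])*x-np.sin(J[2])*y,J[1]+np.sin(J[2])*x+np.cos(J[2])*y,46] for x,y in zip(5*np.cos(a),oy+5*np.sin(a))]
        dr(P,col)
    P=list(p[0]); 
    dr(box(P,-10,10,-22,22,22,52),(255,0,255)); dr(box(P,-25,25,-75,75,0,12),(255,0,0))
    cv2.imwrite(f'pics/ov2_{n}.png',c)
E
python3 f3.py
```

```text
(array([ 510.25559414, -297.56616512,    1.49568673]), np.float64(38.678431372549014), np.float64(109.0))
pocket (np.float64(123.72549019607843), np.float64(51.5), np.float64(0.5))
(array([ 495.71164756, -293.36691932,    1.19241045]), np.float64(103.30980392156863), np.float64(132.0))
pocket (np.float64(582.4235294117647), np.float64(48.5), np.float64(3.0))
```

View pics/ov2_top.png

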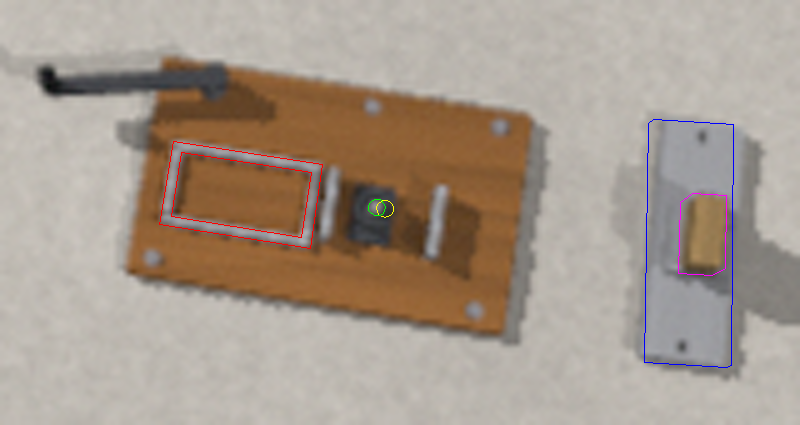

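View pics/ov2_scene.png

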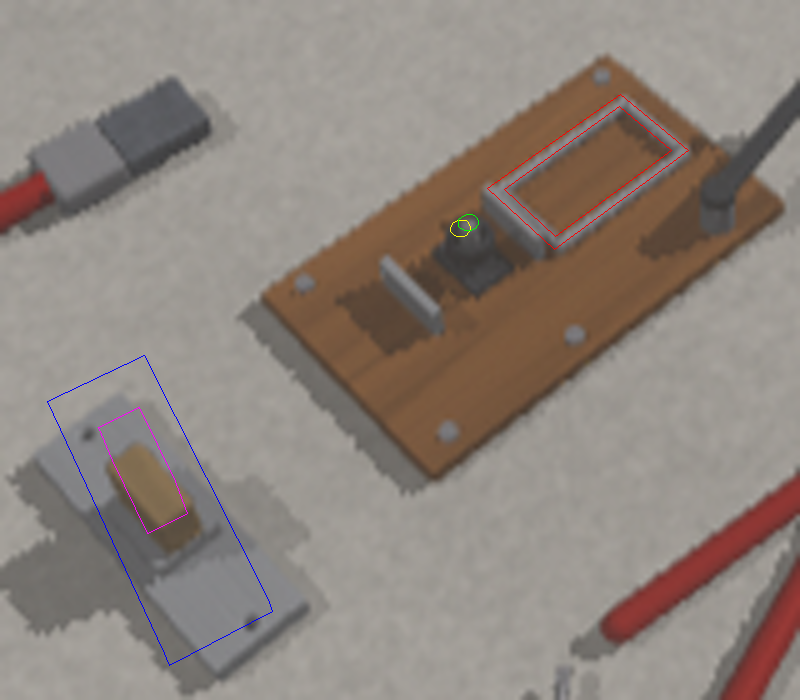

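Run:
```python
from h import *
for n,o,a,b in(('top',(285,165),(702,136),(681,346)),('scene',(200,180),(88,434),(251,622))):
    P=[bp(n,((q[0]+.5)/5-.5+o[0],(q[1]+.5)/5-.5+o[1]),12) for q in(a,b)]
    d=P[1]-P[0]; print(n,(P[0]+P[1])/2,np.linalg.norm(d),np.arctan2(-d[0],d[1]), 'theta mod pi')
for n,o,cs in(('top',(285,165),[(662,118),(747,135),(738,372),(640,355)]),('scene',(200,180),[(38,455),(115,395),(305,606),(220,670)])):
    P=np.array([bp(n,((q[0]+.5)/5-.5+o[0],(q[1]+.5)/5-.5+o[1]),12) for q in cs]); print(n,P.mean(0)[:2],P[:,:2].round().tolist())
# handle tops
J=[533,-72.2,-.170]
c,s=np.cos(J[2]),np.sin(J[2])
for nm,x,y in(('pocket',0,51.5),('pin',0,-30),('hinge',65,80)):
    print(nm,J[0]+c*x-s*y,J[1]+s*x+c*y)
for n in('top','scene'): 
  for q in ('lever_knob','plate'):
    r=look_for(n,q);print(n,q,[(a['bbox'],a['score']) for a in r[:2]])
```

```text
top [ 510.72770488 -297.8035771    12.        ] 131.80255004509155 1.4110323750438345 theta mod pi
scene [ 511.35393839 -299.8082304    12.        ] 131.71975287734435 -1.7288481731680458 theta mod pi
top [ 508.40171003 -300.83405339] [[588.0, -284.0], [576.0, -336.0], [429.0, -321.0], [441.0, -262.0]]
scene [ 512.05593678 -300.72131612] [[436.0, -312.0], [441.0, -267.0], [590.0, -290.0], [581.0, -335.0]]
pocket 541.7128909769503 -21.442384504157623
pin 527.9245295279901 -101.76754300728683
hinge 610.5975977744812 -4.3500713365898775
top lever_knob [([292.4, 176.3, 329.4, 184.9], 0.48)]
top plate [([409.8, 189.5, 432.8, 242.5], 0.6)]
scene lever_knob [([339.7, 188.9, 367.9, 222.0], 0.51)]
scene plate [([206.4, 259.4, 261.4, 318.1], 0.79)]
```

```bash
cat >> h.py <<'E'
from scipy.spatial.transform import Rotation as Ro
def Rd(phi): 
    c,s=np.cos(phi),np.sin(phi); return np.array([[c,s,0],[s,-c,0],[0,0,-1.]])
def plan(target,phi,n):
    "n rows, equal: translation + turn; print tool-axes rows"
    s=get_state(); R=np.array(s['tcp_rot']);p=np.array(s['tool_pos'])
    rv=Ro.from_matrix(R.T@Rd(phi)).as_rotvec()
    print('t',round(s['time_s'],2),'pos',p.round(1),'gap',round(s['finger_gap'],3),'F',np.round(s['force'],1),'rv',rv.round(3))
    st=(np.array(target)-p)/n
    for i in range(n):
        print(((R.T@st)/1000).round(4).tolist(),(rv/n).round(3).tolist())
        R=R@Ro.from_rotvec(rv/n).as_matrix()
E
python3 -c "
from h import *
plan((521.5,338,130),1.901,9)"
```

```text
t 1.1 pos [217.9 638.9 231.3] gap 1.001 F [ 0.6 -0.4  0.6] rv [ 0.    -0.     0.912]
[-0.0427, -0.0207, 0.0113] [0.0, -0.0, 0.101]
[-0.0446, -0.0163, 0.0113] [0.0, -0.0, 0.101]
[-0.046, -0.0117, 0.0113] [0.0, -0.0, 0.101]
[-0.047, -0.007, 0.0113] [0.0, -0.0, 0.101]
[-0.0474, -0.0022, 0.0113] [0.0, -0.0, 0.101]
[-0.0474, 0.0026, 0.0113] [0.0, -0.0, 0.101]
[-0.0469, 0.0074, 0.0113] [0.0, -0.0, 0.101]
[-0.0459, 0.0121, 0.0113] [0.0, -0.0, 0.101]
[-0.0445, 0.0167, 0.0113] [0.0, -0.0, 0.101]
```

>>> drive_tool(
  moves=[
    [-0.043,-0.021,0.0113,0,0,0.101,0.35],
    [-0.0446,-0.0163,0.0113,0,0,0.101,0.35],
    [-0.046,-0.0117,0.0113,0,0,0.101,0.35],
    [-0.047,-0.007,0.0113,0,0,0.101,0.35],
    [-0.0474,-0.0022,0.0113,0,0,0.101,0.35],
    [-0.0474,0.0026,0.0113,0,0,0.101,0.35],
    [-0.0469,0.0074,0.0113,0,0,0.101,0.35],
    [-0.0459,0.0121,0.0113,0,0,0.101,0.35],
    [-0.0445,0.0167,0.0113,0,0,0.101,0.35],
  ],
  squeeze=45,
)

```text
time_s: 2.22
tool_pos: [524.6, 333.4, 127.4]
tcp_rot: [[-0.309, 0.951, 0.001], [0.951, 0.309, 0.009], [0.008, 0.004, -1.0]]
force: [0.3, 1.2, -0.1]
finger_gap: 0.649
```

```bash
python3 -c "
from h import *
plan((521.5,338,70),1.901,2)"
```

```text
t 2.23 pos [524.6 333.4 127.4] gap 0.649 F [ 0.3  1.2 -0.1] rv [ 0.004 -0.008 -0.016]
[0.0024, -0.0009, 0.0287] [0.002, -0.004, -0.008]
[0.0026, -0.0008, 0.0287] [0.002, -0.004, -0.008]
```

>>> drive_tool(
  moves=[
    [0.0024,-0.001,0.0287,0.002,-0.004,-0.008,0.35],
    [0.0026,-0.001,0.0287,0.002,-0.004,-0.008,0.35],
    [0,0,0.03,0,0,0,0.35],
    [0,0,0,0,0,0,0.35],
  ],
)

```text
time_s: 2.72
tool_pos: [526.4, 332.3, 38.1]
tcp_rot: [[-0.315, 0.949, 0.003], [0.949, 0.315, -0.002], [-0.003, 0.002, -1.0]]
force: [1.2, 0.3, 0.5]
finger_gap: 0.649
```

```bash
python3 -c "
from h import *
plan((521.5,338,8.5),1.901,3)"
```

```text
t 2.73 pos [526.4 332.3  38.1] gap 0.649 F [1.2 0.3 0.5] rv [ 0.002  0.003 -0.01 ]
[0.0023, -0.001, 0.0098] [0.001, 0.001, -0.003]
[0.0023, -0.001, 0.0098] [0.001, 0.001, -0.003]
[0.0023, -0.0009, 0.0098] [0.001, 0.001, -0.003]
```

>>> drive_tool(
  moves=[
    [0.0035,-0.0015,0.0,0,0,-0.005,0.35],
    [0.0035,-0.0015,0.0,0,0,-0.005,0.35],
    [0,0,0,0,0,0,0.35],
  ],
)

```text
time_s: 3.1
tool_pos: [522.7, 340.2, 41.5]
tcp_rot: [[-0.325, 0.946, 0.008], [0.946, 0.325, 0.002], [-0.001, 0.008, -1.0]]
force: [0.3, -0.2, 0.0]
finger_gap: 0.65
```

Run:
```python
from h import *
plan((521.5,338,8.5),1.901,3)
t=read_camera('top');s=read_camera('scene')
crop(s,365,105,70,75,7,'cs1.png');crop(t,165,165,100,70,8,'ct1.png')
```

```text
t 3.1 pos [522.7 340.2  41.5] gap 0.65 F [ 0.3 -0.2  0. ] rv [0.008 0.001 0.001]
[-0.0006, -0.0007, 0.011] [0.003, 0.0, 0.0]
[-0.0006, -0.0007, 0.011] [0.003, 0.0, 0.0]
[-0.0006, -0.0006, 0.011] [0.003, 0.0, 0.0]
```

View pics/cs1.png

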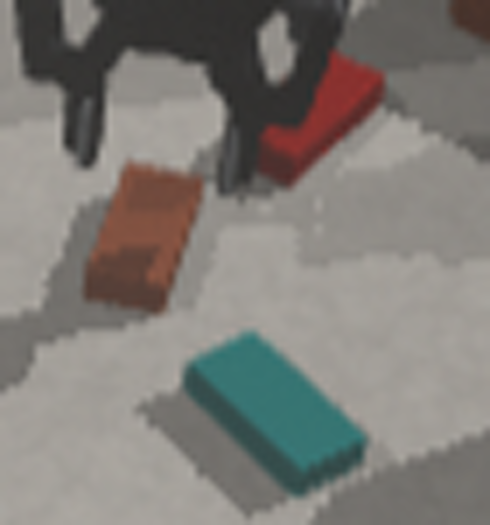

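>>> drive_tool(
  moves=[
    [-0.001,-0.0007,0.011,0.003,0,0,0.35],
    [-0.001,-0.0007,0.011,0.003,0,0,0.35],
    [0,0,0.009,0,0,0,0.35],
    [0,0,0,0,0,0,0.35],
  ],
)

```text
time_s: 3.7
tool_pos: [522.2, 336.5, 7.7]
tcp_rot: [[-0.324, 0.946, 0.001], [0.946, 0.324, -0.002], [-0.002, 0.0, -1.0]]
force: [0.1, -1.4, 0.1]
finger_gap: 0.645
```

Run:
```python
from h import *
plan((521.5,338,8.5),1.901,1)
plan((521.5,338,8.5),1.901,1)
```

```text
t 3.7 pos [522.2 336.5   7.7] gap 0.645 F [ 0.1 -1.4  0.1] rv [ 0.     0.002 -0.   ]
[0.0016, -0.0001, -0.0008] [0.0, 0.002, -0.0]
t 3.7 pos [522.2 336.5   7.7] gap 0.645 F [ 0.1 -1.4  0.1] rv [ 0.     0.002 -0.   ]
[0.0016, -0.0001, -0.0008] [0.0, 0.002, -0.0]
```

Good; close.

>>> drive_tool(
  moves=[
    [0.001,0,0,0,0,0,1],
    [0,0,0,0,0,0,1],
    [0,0,0,0,0,0,1],
    [0,0,0,0,0,0,1],
    [0,0,0,0,0,0,1],
  ],
  squeeze=45,
)

```text
time_s: 4.32
tool_pos: [522.1, 337.8, 8.0]
tcp_rot: [[-0.324, 0.946, 0.002], [0.946, 0.324, -0.001], [-0.002, 0.001, -1.0]]
force: [0.2, 0.3, 0.0]
finger_gap: 0.403
```

Run:
```python
from h import *
plan((521.5,338,8.5),1.901,1)
```

```text
t 4.33 pos [522.1 337.8   8. ] gap 0.403 F [0.2 0.3 0. ] rv [0.001 0.002 0.   ]
[0.0004, -0.0005, -0.0005] [0.001, 0.002, 0.0]
```

>>> drive_tool(
  moves=[
    [0,0,-0.02,0,0,0,1],
    [0,0,-0.04,0,0,0,1],
    [0,0,-0.04,0,0,0,1],
    [0,0,0,0,0,0,1],
  ],
)

```text
time_s: 4.82
tool_pos: [522.8, 338.2, 114.9]
tcp_rot: [[-0.324, 0.946, 0.004], [0.946, 0.324, 0.0], [-0.001, 0.004, -1.0]]
force: [0.5, 0.3, -0.4]
finger_gap: 0.403
```

Run:
```python
from h import *
plan((541.7,-21.4,105),1.401,9)
s=read_camera('scene');crop(s,345,65,90,105,6,'cs2.png')
```

```text
t 4.83 pos [522.8 338.2 114.9] gap 0.403 F [ 0.5  0.3 -0.4] rv [ 0.004 -0.     0.5  ]
[-0.0385, -0.011, 0.0011] [0.0, -0.0, 0.056]
[-0.039, -0.0088, 0.0011] [0.0, -0.0, 0.056]
[-0.0395, -0.0066, 0.0011] [0.0, -0.0, 0.056]
[-0.0398, -0.0044, 0.0011] [0.0, -0.0, 0.056]
[-0.0399, -0.0022, 0.0011] [0.0, -0.0, 0.056]
[-0.04, 0.0, 0.0011] [0.0, -0.0, 0.056]
[-0.0399, 0.0022, 0.0011] [0.0, -0.0, 0.056]
[-0.0398, 0.0044, 0.0011] [0.0, -0.0, 0.056]
[-0.0395, 0.0066, 0.0011] [0.0, -0.0, 0.056]
```

View pics/cs2.png

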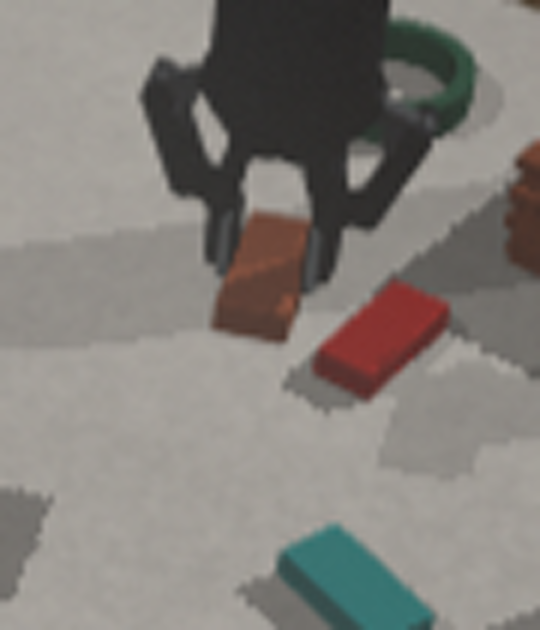

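The tile is held between the pads (picture centre, around (265,275) in the crop), level. Carry it to the pocket.

>>> drive_tool(
  moves=[
    [-0.0385,-0.011,0.001,0,0,0.056,1],
    [-0.039,-0.0088,0.001,0,0,0.056,1],
    [-0.0395,-0.0066,0.001,0,0,0.056,1],
    [-0.0398,-0.0044,0.001,0,0,0.056,1],
    [-0.04,-0.0022,0.001,0,0,0.056,1],
    [-0.04,0,0.001,0,0,0.056,1],
    [-0.04,0.0022,0.001,0,0,0.056,1],
    [-0.0398,0.0044,0.001,0,0,0.056,1],
    [-0.034,0.006,0.001,0,0,0.056,1],
    [0,0,0,0,0,0,1],
  ],
)

```text
time_s: 6.12
tool_pos: [530.5, -28.1, 98.6]
tcp_rot: [[0.187, 0.982, -0.014], [0.982, -0.188, -0.005], [-0.008, -0.013, -1.0]]
force: [0.3, 0.3, -0.7]
finger_gap: 0.405
```

Run:
```python
from h import *
plan((541.7,-21.4,60),1.401,2)
```

```text
t 6.12 pos [530.5 -28.1  98.6] gap 0.405 F [ 0.3  0.3 -0.7] rv [-0.013  0.008 -0.019]
[0.0045, 0.0051, 0.0192] [-0.007, 0.004, -0.009]
[0.0044, 0.005, 0.0192] [-0.007, 0.004, -0.009]
```

>>> drive_tool(
  moves=[
    [0.0045,0.005,0,-0.007,0.004,-0.01,1],
    [0.0045,0.005,0.0,-0.006,0.004,-0.01,1],
    [0,0,0.02,0,0,0,1],
    [0,0,0.015,0,0,0,1],
    [0,0,0,0,0,0,1],
  ],
)

```text
time_s: 6.75
tool_pos: [543.2, -14.1, 61.4]
tcp_rot: [[0.156, 0.988, -0.0], [0.988, -0.156, 0.004], [0.004, -0.001, -1.0]]
force: [-0.5, -0.6, -0.1]
finger_gap: 0.401
```

Run:
```python
from h import *
plan((541.7,-21.4,35),1.401,2)
s=read_camera('scene');crop(s,265,150,110,95,7,'cs3.png')
t=read_camera('top');crop(t,300,165,80,70,8,'ct3.png')
```

```text
t 6.75 pos [543.2 -14.1  61.4] gap 0.401 F [-0.5 -0.6 -0.1] rv [-0.001 -0.004  0.013]
[-0.0038, -0.0001, 0.0132] [-0.0, -0.002, 0.006]
[-0.0037, -0.0001, 0.0132] [-0.0, -0.002, 0.006]
```

View pics/cs3.png

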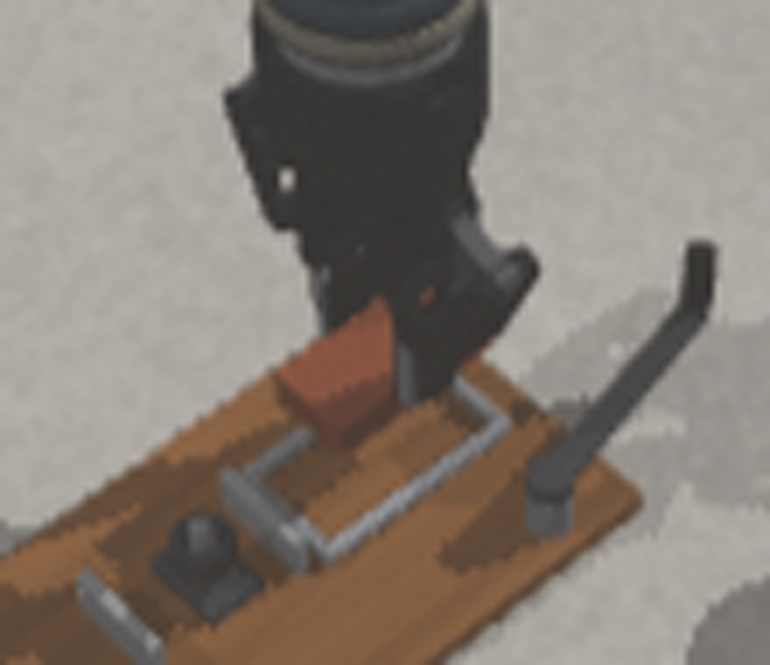

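>>> drive_tool(
  moves=[
    [-0.0037,0,0.008,0,-0.002,0.006,1],
    [-0.0037,0,0.008,0,-0.002,0.006,1],
    [0,0,0.005,0,0,0,1],
    [0,0,0,0,0,0,1],
  ],
)

```text
time_s: 7.35
tool_pos: [543.5, -22.7, 41.1]
tcp_rot: [[0.17, 0.985, 0.003], [0.985, -0.17, -0.0], [0.0, 0.003, -1.0]]
force: [-0.6, 0.9, -0.6]
finger_gap: 0.404
```

Run:
```python
from h import *
plan((541.7,-21.4,35),1.401,1)
```

```text
t 7.35 pos [543.5 -22.7  41.1] gap 0.404 F [-0.6  0.9 -0.6] rv [ 0.003 -0.    -0.001]
[0.001, -0.002, 0.0061] [0.003, -0.0, -0.001]
```

>>> drive_tool(
  moves=[
    [0.001,-0.002,0.006,0,0,0,1],
    [0,0,0,0,0,0,1],
  ],
)

```text
time_s: 7.6
tool_pos: [541.7, -21.2, 34.7]
tcp_rot: [[0.17, 0.985, 0.004], [0.985, -0.17, -0.0], [0.001, 0.004, -1.0]]
force: [0.1, 0.9, -1.4]
finger_gap: 0.404
```

Run:
```python
from h import *
plan((541.7,-21.4,30),1.401,1)
s=read_camera('scene');crop(s,265,150,110,95,7,'cs4.png')
t=read_camera('top');crop(t,300,165,80,70,8,'ct4.png')
plan((541.7,-21.4,30),1.401,1)
```

```text
t 7.6 pos [541.7 -21.2  34.7] gap 0.404 F [ 0.1  0.9 -1.4] rv [ 0.004 -0.    -0.001]
[-0.0002, 0.0001, 0.0047] [0.004, -0.0, -0.001]
t 7.7 pos [542.3 -21.4  35.3] gap 0.406 F [ 0.5 -0.4 -0.6] rv [ 0.005 -0.001 -0.002]
[-0.0001, -0.0007, 0.0053] [0.005, -0.001, -0.002]
```

View pics/cs4.png

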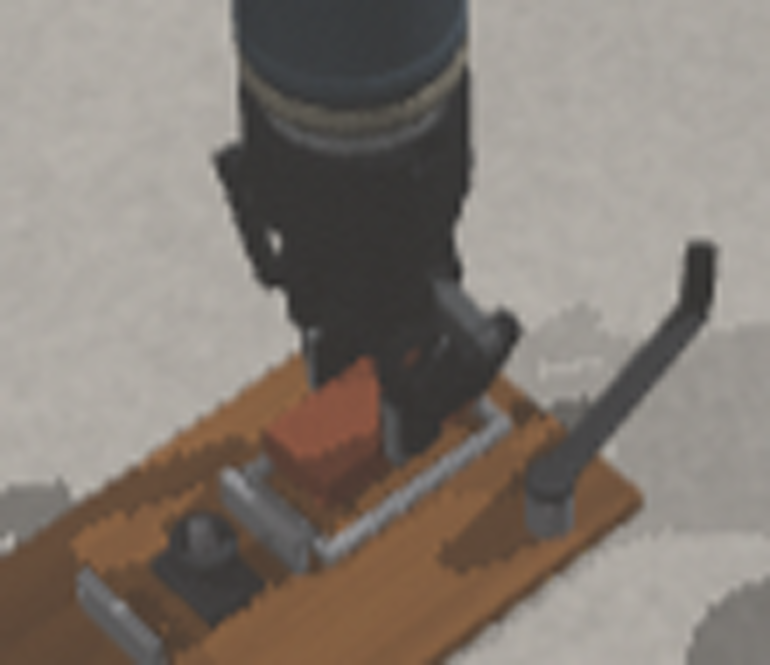

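View pics/ct4.png

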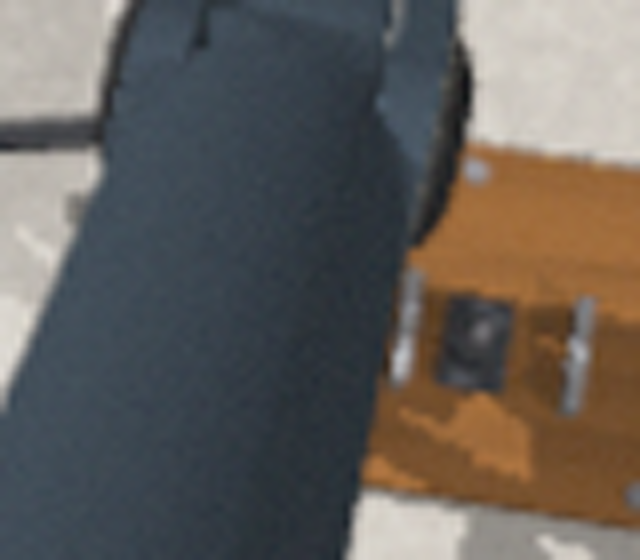

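Run:
```python
from h import *
c=cv2.imread('pics/cs4.png')
for d,col in(((541.9,-21.3),(0,255,0)),):
    for z in(27,45):
        uv=((pj('scene',box([*d,-.17],-18,18,-38,38,z,z))-[265,150]+.5)*7-.5)
        cv2.polylines(c,[np.round(cv2.convexHull(uv.astype(np.float32))).astype(int)],True,col,1)
cv2.imwrite('pics/cs4o.png',c[250:600,150:600])
```

```text
(no output)
```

View pics/cs4o.png

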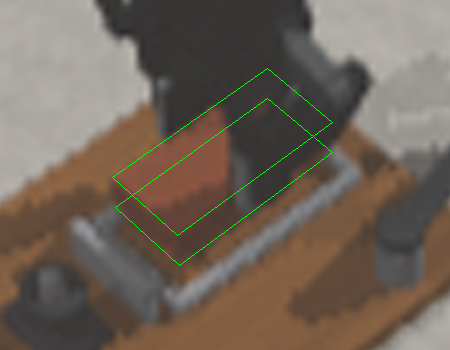

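>>> drive_tool(
  moves=[
    [0,0,0.005,0.004,0,0,1],
    [0,0,0.004,0,0,0,1],
    [0,0,0.003,0,0,0,1],
    [0,0,0,0,0,0,1],
  ],
)

```text
time_s: 8.2
tool_pos: [542.6, -21.3, 22.6]
tcp_rot: [[0.17, 0.985, 0.001], [0.985, -0.17, 0.0], [0.001, 0.001, -1.0]]
force: [0.4, 0.8, -1.4]
finger_gap: 0.407
```

Run:
```python
from h import *
plan((541.7,-21.4,20.5),1.401,1)
s=read_camera('scene');crop(s,265,150,110,95,7,'cs5.png')
```

```text
t 8.2 pos [542.6 -21.3  22.6] gap 0.407 F [ 0.4  0.8 -1.4] rv [ 0.001 -0.001 -0.001]
[-0.0002, -0.0009, 0.0021] [0.001, -0.001, -0.001]
```

View pics/cs5.png

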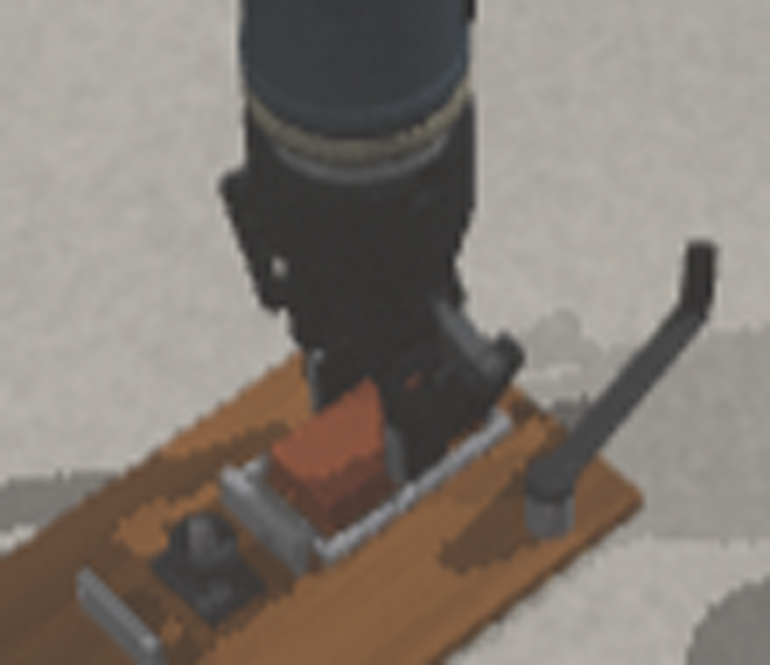

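>>> drive_tool(
  moves=[
    [0,-0.0005,0.002,0,0,0,1],
    [0,0,0,0,0,0,1],
    [0,0,0,0,0,0,0.45],
    [0,0,0,0,0,0,0.4],
    [0,0,0,0,0,0,0.4],
    [0,0,-0.02,0,0,0,0.4],
    [0,0,-0.04,0,0,0,0.4],
    [0,0,-0.05,0,0,0,0.4],
  ],
)

```text
time_s: 9.25
tool_pos: [539.7, -21.3, 130.2]
tcp_rot: [[0.17, 0.985, -0.006], [0.985, -0.171, -0.001], [-0.002, -0.006, -1.0]]
force: [0.6, 0.2, 0.5]
finger_gap: 0.601
```

Run:
```python
from h import *
s=read_camera('scene');crop(s,265,150,110,95,7,'cs6.png')
r=[place_of('scene',q)[:2] for q in('tile','lever_knob')]; print(r)
# knob candidates for angle
J=[533,-72.2,-.170];h=np.array([610.6,-4.35])
for a in np.arange(0,.36,.05):
    d=J[2]+a; k=h+100*np.array([-np.sin(d),np.cos(d)])
    print(round(a,2),k.round(1),pj('top',[*k,68]).round(1),pj('scene',[*k,68]).round(1),pj('scene',[*k,38]).round(1))
plan((541.7,-21.4,130),1.401,1)
```

```text
[[{'xy': [314.7, 215.3], 'score': 0.88}, {'xy': [406.8, 164.9], 'score': 0.73}], [{'xy': [363.9, 188.3], 'score': 0.49}]]
0.0 [627.5  94.2] [[293.9 172.8]] [[371.4 188.8]] [[370.6 196.3]]
0.05 [622.6  94.9] [[293.7 174.4]] [[370.  187.8]] [[369.2 195.2]]
0.1 [617.6  95.4] [[293.5 176. ]] [[368.5 186.8]] [[367.7 194.2]]
0.15 [612.6  95.6] [[293.4 177.6]] [[366.9 185.9]] [[366.2 193.3]]
0.2 [607.6  95.6] [[293.5 179.3]] [[365.3 185. ]] [[364.6 192.5]]
0.25 [602.6  95.3] [[293.5 180.9]] [[363.7 184.2]] [[363.  191.7]]
0.3 [597.6  94.8] [[293.7 182.5]] [[362.  183.5]] [[361.4 190.9]]
0.35 [592.7  94. ] [[294.  184.1]] [[360.3 182.8]] [[359.7 190.3]]
t 9.4 pos [542.4 -21.3 132.3] gap 0.598 F [-0.4  0.2  0. ] rv [ 0.002 -0.001 -0.001]
[-0.0002, -0.0007, 0.0023] [0.002, -0.001, -0.001]
```

View pics/cs6.png

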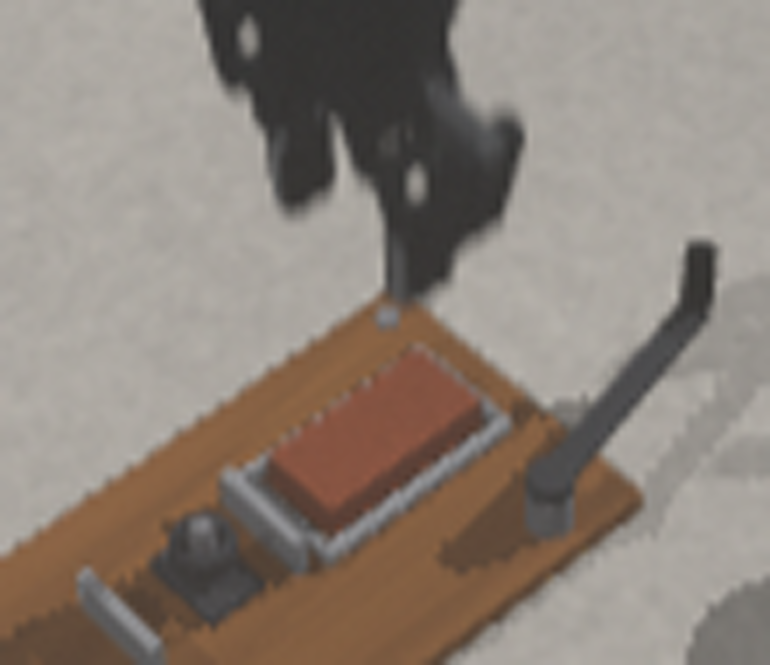

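Run:
```python
from h import *
plan((606.5,95.6,105),1.401,5)
```

```text
t 9.4 pos [542.4 -21.3 132.3] gap 0.598 F [-0.4  0.2  0. ] rv [ 0.002 -0.001 -0.001]
[0.0252, 0.0086, 0.0055] [0.0, -0.0, -0.0]
[0.0252, 0.0086, 0.0055] [0.0, -0.0, -0.0]
[0.0252, 0.0087, 0.0055] [0.0, -0.0, -0.0]
[0.0252, 0.0087, 0.0055] [0.0, -0.0, -0.0]
[0.0252, 0.0087, 0.0055] [0.0, -0.0, -0.0]
```

>>> drive_tool(
  moves=[
    [0.025,0.0085,0.005,0,0,0,0.5],
    [0.025,0.0085,0.005,0,0,0,0.5],
    [0.025,0.0085,0.005,0,0,0,0.5],
    [0.025,0.0085,0.005,0,0,0,0.5],
    [0.018,0.0075,0.003,0,0,0,0.5],
    [0,0,0,0,0,0,0.5],
  ],
)

```text
time_s: 10.15
tool_pos: [605.2, 99.0, 102.5]
tcp_rot: [[0.166, 0.986, -0.006], [0.986, -0.166, 0.0], [-0.001, -0.006, -1.0]]
force: [-0.2, -0.7, 0.4]
finger_gap: 0.499
```

Run:
```python
from h import *
plan((606.5,95.6,75),1.401,1)
```

```text
t 10.15 pos [605.2  99.  102.5] gap 0.499 F [-0.2 -0.7  0.4] rv [-0.006  0.001  0.004]
[-0.0031, 0.002, 0.0275] [-0.006, 0.001, 0.004]
```

>>> drive_tool(
  moves=[
    [-0.003,0.002,0.02,0,0,0,0.5],
    [0,0,0.005,0,0,0,0.5],
    [0,0,0,0,0,0,0.5],
  ],
)

```text
time_s: 10.52
tool_pos: [605.6, 92.2, 75.5]
tcp_rot: [[0.169, 0.986, -0.007], [0.986, -0.17, -0.002], [-0.003, -0.007, -1.0]]
force: [-0.0, 0.2, 0.5]
finger_gap: 0.497
```

Run:
```python
from h import *
plan((606.5,95.6,45),1.401,1)
s=read_camera('scene');crop(s,300,120,110,100,7,'cs7.png')
```

```text
t 10.53 pos [605.6  92.2  75.5] gap 0.497 F [-0.   0.2  0.5] rv [-0.007  0.003 -0.001]
[0.0036, 0.0006, 0.0305] [-0.007, 0.003, -0.001]
```

View pics/cs7.png

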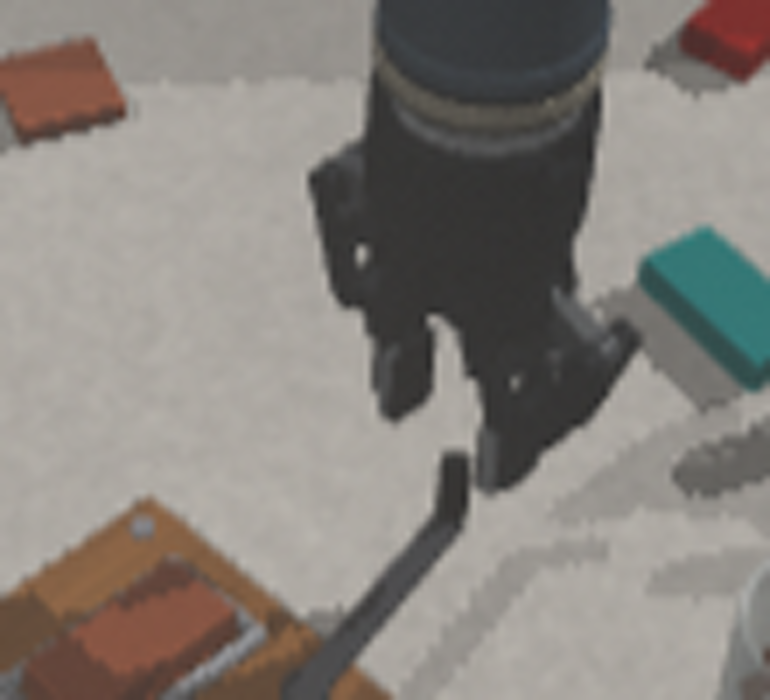

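>>> drive_tool(
  moves=[
    [0.0035,0.001,0.015,-0.004,0.003,0,0.5],
    [0,0.001,0.0135,0,0,0,0.5],
    [0,0,0,0,0,0,0.5],
    [0,0,0,0,0,0,1],
    [0,0,0,0,0,0,1],
    [0,0,0,0,0,0,1],
    [0,0,0,0,0,0,1],
  ],
  squeeze=25,
)

```text
time_s: 11.45
tool_pos: [608.3, 94.9, 45.7]
tcp_rot: [[0.17, 0.985, -0.002], [0.985, -0.17, 0.001], [0.001, -0.002, -1.0]]
force: [1.1, 0.3, -2.4]
finger_gap: 0.13
```

Run:
```python
from h import *
s=get_state();p=np.array(s['tool_pos']);R=np.array(s['tcp_rot']);print(p,s['finger_gap'],s['force'])
h=np.array([610.6,-4.35]); d=p[:2]-h; r=np.linalg.norm(d);a=np.arctan2(-d[0],d[1])+.17;print(r,a)
n=15; prev=p.copy()
for i in range(1,n+1):
    ai=a+(1.58-a)*i/n-.17
    q=np.array([*(h+(r+(100-r)*i/n)*np.array([-np.sin(ai),np.cos(ai)])),p[2]])
    print(i,((R.T@(q-prev))/1000).round(4).tolist(),q.round(1)); prev=q
```

```text
[608.26376704  94.94250996  45.7124864 ] 0.13025789786357625 [ 1.14586858  0.34611233 -2.35055295]
99.31999053195047 0.19352445300859228
1 [-0.0021, -0.0089, 0.0] [599.1  94.3  45.7]
2 [-0.003, -0.0087, 0.0] [590.   92.9  45.7]
3 [-0.0038, -0.0084, 0.0] [581.1  90.6  45.7]
4 [-0.0045, -0.008, 0.0] [572.5  87.6  45.7]
5 [-0.0052, -0.0076, 0.0] [564.1  83.7  45.7]
6 [-0.0059, -0.007, 0.0] [556.2  79.1  45.7]
7 [-0.0065, -0.0065, 0.0] [548.7  73.7  45.7]
8 [-0.0071, -0.0058, 0.0] [541.7  67.7  45.7]
9 [-0.0076, -0.0052, 0.0] [535.3  61.1  45.7]
10 [-0.0081, -0.0044, 0.0] [529.6  53.9  45.7]
11 [-0.0085, -0.0037, 0.0] [524.5  46.2  45.7]
12 [-0.0088, -0.0029, -0.0] [520.2  38.   45.7]
13 [-0.009, -0.0021, -0.0] [516.6  29.5  45.7]
14 [-0.0092, -0.0012, -0.0] [513.8  20.7  45.7]
15 [-0.0092, -0.0004, -0.0] [511.9  11.7  45.7]
```

Post gripped (gap ≈ 11–12 mm); radius and angle agree with the model. Swing the first half.

>>> drive_tool(
  moves=[
    [-0.002,-0.009,0,0,0,0,1],
    [-0.003,-0.0087,0,0,0,0,1],
    [-0.0038,-0.0084,0,0,0,0,1],
    [-0.0045,-0.008,0,0,0,0,1],
    [-0.0052,-0.0076,0,0,0,0,1],
    [-0.0059,-0.007,0,0,0,0,1],
  ],
)

```text
time_s: 12.2
tool_pos: [553.8, 79.2, 45.7]
tcp_rot: [[0.168, 0.986, 0.002], [0.986, -0.168, 0.002], [0.002, 0.001, -1.0]]
force: [2.5, -0.2, -4.6]
finger_gap: 0.128
```

```bash
cat > arc.py <<'E'
from h import *
import sys
s=get_state();p=np.array(s['tool_pos']);R=np.array(s['tcp_rot']);print(s['time_s'],p.round(1),round(s['finger_gap'],3),np.round(s['force'],1))
h=np.array([610.6,-4.35]); d=p[:2]-h; r=np.linalg.norm(d);a=np.arctan2(-d[0],d[1])+.17;print('r,a',r,a)
n=int(sys.argv[1]); prev=p.copy()
for i in range(1,n+1):
    ai=a+(1.60-a)*i/n-.17
    q=np.array([*(h+(r+(100-r)*i/n)*np.array([-np.sin(ai),np.cos(ai)])),p[2]])
    print(i,((R.T@(q-prev))/1000).round(4).tolist(),q.round(1)); prev=q
E
python3 arc.py 9
```

```text
12.2 [553.8  79.2  45.7] 0.128 [ 2.5 -0.2 -4.6]
r,a 101.07441926847437 0.7668638126449562
1 [-0.0069, -0.0063, -0.0] [546.4  73.5  45.7]
2 [-0.0074, -0.0057, -0.0] [539.5  67.2  45.7]
3 [-0.0079, -0.005, -0.0] [533.3  60.2  45.7]
4 [-0.0083, -0.0042, -0.0] [527.8  52.8  45.7]
5 [-0.0087, -0.0034, -0.0] [523.   44.8  45.7]
6 [-0.0089, -0.0026, -0.0] [518.9  36.4  45.7]
7 [-0.0091, -0.0018, -0.0] [515.6  27.7  45.7]
8 [-0.0092, -0.0009, -0.0] [513.2  18.8  45.7]
9 [-0.0093, -0.0001, -0.0] [511.6   9.7  45.7]
```

>>> drive_tool(
  moves=[
    [-0.007,-0.0063,0,0,0,0,1],
    [-0.0074,-0.0057,0,0,0,0,1],
    [-0.008,-0.005,0,0,0,0,1],
    [-0.0083,-0.0042,0,0,0,0,1],
    [-0.0087,-0.0034,0,0,0,0,1],
    [-0.009,-0.0026,0,0,0,0,1],
  ],
)

```text
time_s: 12.95
tool_pos: [518.1, 32.9, 45.8]
tcp_rot: [[0.168, 0.986, 0.006], [0.986, -0.168, 0.001], [0.002, 0.006, -1.0]]
force: [4.9, -0.2, -8.3]
finger_gap: 0.128
```

```bash
python3 arc.py 3
```

```text
12.95 [518.1  32.9  45.8] 0.128 [ 4.9 -0.2 -8.3]
r,a 99.76022778733069 1.3578653355475567
1 [-0.0079, -0.0015, -0.0] [515.3  25.4  45.8]
2 [-0.008, -0.0008, -0.0] [513.1  17.6  45.8]
3 [-0.0081, -0.0002, -0.0] [511.6   9.7  45.8]
```

>>> drive_tool(
  moves=[
    [-0.008,-0.0015,0.0005,0,0,0,1],
    [-0.008,-0.0008,0.0005,0,0,0,1],
    [-0.007,-0.0002,0,0,0,0,1],
    [0,0,0,0,0,0,1],
  ],
)

```text
time_s: 13.45
tool_pos: [514.9, 20.4, 46.0]
tcp_rot: [[0.164, 0.986, 0.012], [0.986, -0.164, 0.015], [0.017, 0.009, -1.0]]
force: [5.7, -1.7, -7.9]
finger_gap: 0.126
```

```bash
python3 arc.py 1
```

```text
13.45 [514.9  20.4  46. ] 0.126 [ 5.7 -1.7 -7.9]
r,a 98.8938223974073 1.4878737553758108
1 [-0.0111, -0.0015, -0.0002] [511.6   9.7  46. ]
```

>>> drive_tool(
  moves=[
    [-0.006,-0.001,0,0,0,0,1],
    [-0.006,-0.0005,0,0,0,0,1],
    [0,0,0,0,0,0,1],
  ],
)

```text
time_s: 13.82
tool_pos: [514.8, 20.4, 46.1]
tcp_rot: [[0.156, 0.988, 0.017], [0.987, -0.156, 0.029], [0.031, 0.012, -0.999]]
force: [3.8, -0.8, -5.4]
finger_gap: 0.124
```

```bash
python3 arc.py 1
```

```text
13.825 [514.8  20.4  46.1] 0.124 [ 3.8 -0.8 -5.4]
r,a 98.92497934245195 1.4878119165845194
1 [-0.0111, -0.0015, -0.0004] [511.6   9.7  46.1]
```

Run:
```python
from h import *
s=read_camera('scene');crop(s,265,130,110,100,7,'cs8.png')
```

```text
(no output)
```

View pics/cs8.png

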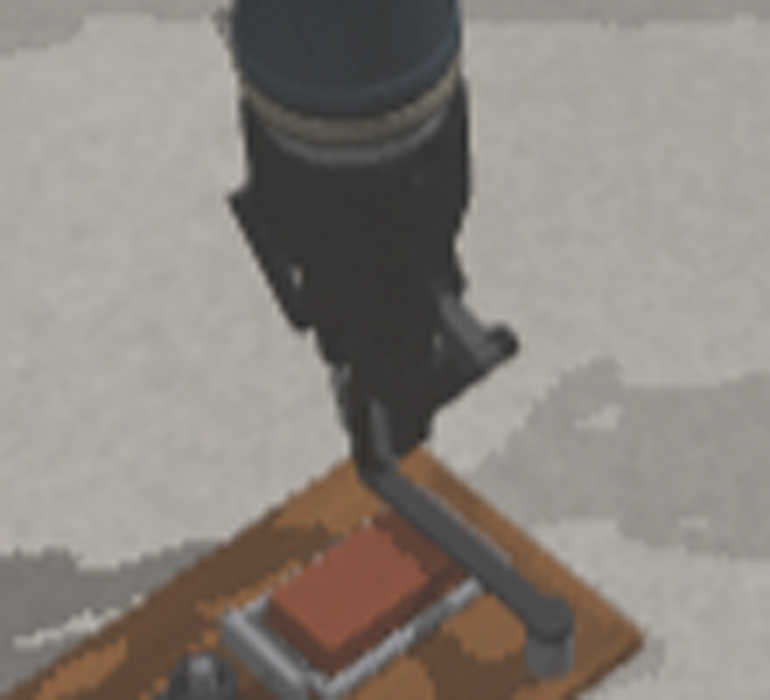

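Run:
```python
from h import *
J=[533,-72.2,-.170];h=[610.6,-4.35]
c=cv2.imread('pics/cs8.png')
for a,col in((1.41,(0,0,255)),(1.49,(0,255,255)),(1.57,(0,255,0))):
    B=[*h,J[2]+a]
    uv=((pj('scene',box(B,-6,6,0,106,38,38))-[265,130]+.5)*7-.5)
    cv2.polylines(c,[np.round(cv2.convexHull(uv.astype(np.float32))).astype(int)],True,col,1)
cv2.imwrite('pics/cs8o.png',cv2.resize(c[380:700,250:680],None,fx=1.7,fy=1.7))
```

```text
(no output)
```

View pics/cs8o.png

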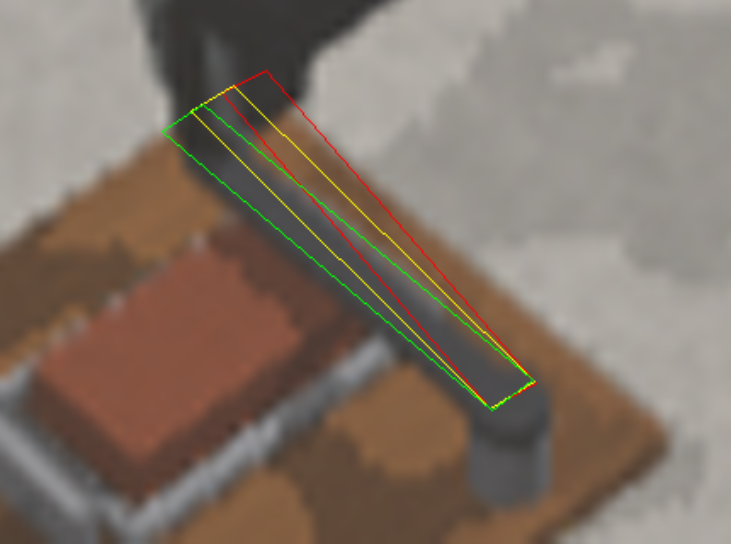

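>>> drive_tool(
  moves=[
    [0,0,0,0,0,0,0.6],
    [0,0,0,0,0,0,0.5],
    [0,0,0,0,0,0,0.5],
    [0,0,-0.02,0,0,0,0.5],
    [0,0,-0.05,0,0,0,0.5],
    [0,0,-0.05,0,0,0,0.5],
  ],
)

```text
time_s: 14.62
tool_pos: [506.4, 12.8, 165.4]
tcp_rot: [[0.163, 0.987, -0.001], [0.986, -0.163, 0.025], [0.025, -0.005, -1.0]]
force: [0.6, 0.1, 0.6]
finger_gap: 0.497
```

Run:
```python
from h import *
print(get_state()['qpos'])
plan((511,-299.5,120),2.982,12)
s=read_camera('scene');crop(s,265,130,110,100,7,'cs9.png')
```

```text
[-0.44492013  0.28027147  0.42323667  2.01948335 -0.18198729  0.87349425
 -0.08260812]
t 14.62 pos [506.4  12.8 165.4] gap 0.497 F [0.6 0.1 0.6] rv [ 0.016 -0.023 -1.575]
[-0.0257, 0.0046, 0.0031] [0.001, -0.002, -0.131]
[-0.0261, 0.0012, 0.0032] [0.001, -0.002, -0.131]
[-0.026, -0.0022, 0.0032] [0.001, -0.002, -0.131]
[-0.0255, -0.0056, 0.0033] [0.001, -0.002, -0.131]
[-0.0245, -0.0088, 0.0033] [0.001, -0.002, -0.131]
[-0.0232, -0.012, 0.0034] [0.001, -0.002, -0.131]
[-0.0214, -0.0149, 0.0035] [0.001, -0.002, -0.131]
[-0.0193, -0.0176, 0.0035] [0.001, -0.002, -0.131]
[-0.0168, -0.0199, 0.0036] [0.001, -0.002, -0.131]
[-0.014, -0.022, 0.0036] [0.001, -0.002, -0.131]
[-0.011, -0.0236, 0.0037] [0.001, -0.002, -0.131]
[-0.0078, -0.0248, 0.0037] [0.001, -0.002, -0.131]
```

View pics/cs9.png

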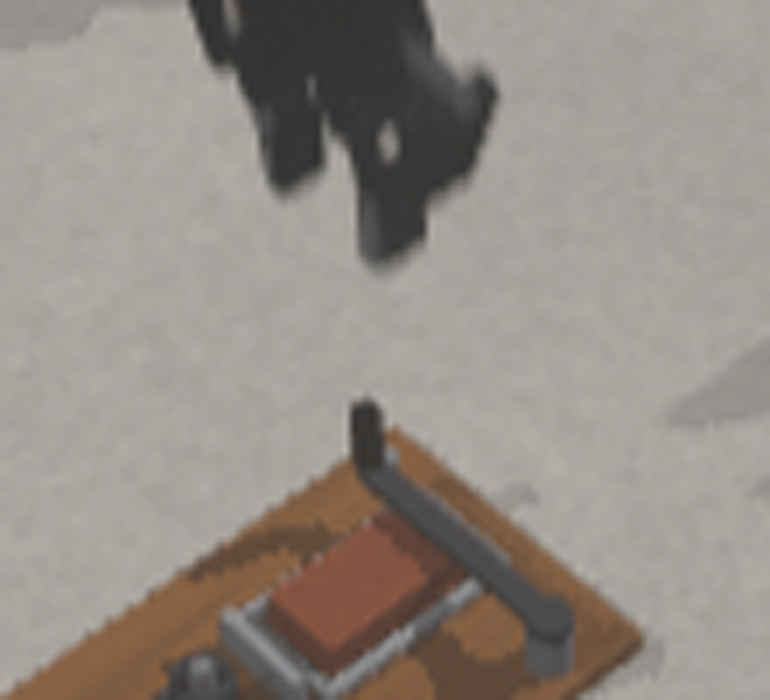

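Run:
```python
from h import *
J=[533,-72.2,-.170];h=np.array([610.6,-4.35])
for a in(1.3,1.4,1.48,1.57,1.62):
    d=J[2]+a;k=h+100*np.array([-np.sin(d),np.cos(d)]);print(a,pj('scene',[*k,68]).round(1),(pj('scene',[*k,68])-[265,130])*7)
```

```text
1.3 [[325.3 183. ]] [[421.89930853 371.07893649]]
1.4 [[321.9 184.5]] [[398.63066763 381.26347338]]
1.48 [[319.4 185.8]] [[380.93218276 390.67154691]]
1.57 [[316.7 187.5]] [[362.1336069  402.53863029]]
1.62 [[315.3 188.5]] [[352.24929109 409.69463411]]
```

>>> drive_tool(
  moves=[
    [-0.0257,0.0046,0.003,0,0,-0.131,0.5],
    [-0.026,0.0012,0.003,0,0,-0.131,0.5],
    [-0.026,-0.0022,0.003,0,0,-0.131,0.5],
    [-0.0255,-0.0056,0.003,0,0,-0.131,0.5],
    [-0.0245,-0.0088,0.003,0,0,-0.131,0.5],
    [-0.0232,-0.012,0.003,0,0,-0.131,0.5],
    [-0.0214,-0.015,0.003,0,0,-0.131,0.5],
    [-0.0193,-0.0176,0.003,0,0,-0.131,0.5],
  ],
)

```text
time_s: 15.68
tool_pos: [515.0, -200.8, 142.5]
tcp_rot: [[-0.796, 0.606, 0.012], [0.606, 0.795, 0.031], [0.009, 0.032, -0.999]]
force: [-0.3, -0.0, 0.2]
finger_gap: 0.503
```

Run:
```python
from h import *
plan((511,-299.5,115),2.982,4)
```

```text
t 15.68 pos [ 515.  -200.8  142.5] gap 0.503 F [-0.3 -0.   0.2] rv [ 0.033 -0.001 -0.491]
[-0.0142, -0.0204, 0.0061] [0.008, -0.0, -0.123]
[-0.0116, -0.022, 0.0063] [0.008, -0.0, -0.123]
[-0.0088, -0.0232, 0.0065] [0.008, -0.0, -0.123]
[-0.0059, -0.024, 0.0067] [0.008, -0.0, -0.123]
```

Lever angle is ≈1.56 by the knob (366,405 vs prediction 362,402 at 1.57). Continue to the plate.

>>> drive_tool(
  moves=[
    [-0.0142,-0.0204,0.006,0.008,0,-0.123,0.5],
    [-0.0116,-0.022,0.006,0.008,0,-0.123,0.5],
    [-0.0088,-0.0232,0.006,0.008,0,-0.123,0.5],
    [-0.003,-0.019,0.006,0.005,0,-0.11,0.5],
    [0,0,0,0,0,0,0.5],
  ],
)

```text
time_s: 16.3
tool_pos: [505.8, -300.2, 114.2]
tcp_rot: [[-0.987, 0.163, -0.004], [0.163, 0.987, 0.005], [0.005, 0.004, -1.0]]
force: [-0.9, 0.5, -0.8]
finger_gap: 0.499
```

Run:
```python
from h import *
plan((511,-299.5,70),2.982,2)
```

```text
t 16.3 pos [ 505.8 -300.2  114.2] gap 0.499 F [-0.9  0.5 -0.8] rv [ 0.004 -0.005 -0.004]
[-0.0026, 0.0007, 0.0221] [0.002, -0.002, -0.002]
[-0.0026, 0.0007, 0.0221] [0.002, -0.002, -0.002]
```

>>> drive_tool(
  moves=[
    [-0.0026,0.001,0.022,0.002,-0.002,0,0.5],
    [-0.0026,0.001,0.02,0.002,-0.002,0,0.5],
    [0,0,0,0,0,0,0.5],
  ],
)

```text
time_s: 16.68
tool_pos: [511.5, -296.4, 72.0]
tcp_rot: [[-0.986, 0.168, -0.0], [0.168, 0.986, 0.002], [0.001, 0.002, -1.0]]
force: [0.3, 0.8, -0.1]
finger_gap: 0.498
```

Run:
```python
from h import *
plan((511,-299.5,28),2.982,2)
s=read_camera('scene');crop(s,185,200,110,100,7,'cs10.png')
plan((511,-299.5,28),2.982,2)
```

```text
t 16.68 pos [ 511.5 -296.4   72. ] gap 0.498 F [ 0.3  0.8 -0.1] rv [ 0.002 -0.001 -0.009]
[-0.0, -0.0016, 0.022] [0.001, -0.0, -0.005]
[0.0, -0.0016, 0.022] [0.001, -0.0, -0.005]
t 16.73 pos [ 512.1 -296.9   72.9] gap 0.497 F [-0.5  0.5 -0. ] rv [ 0.001  0.001 -0.009]
[0.0003, -0.0014, 0.0224] [0.001, 0.001, -0.004]
[0.0003, -0.0014, 0.0224] [0.001, 0.001, -0.004]
```

View pics/cs10.png

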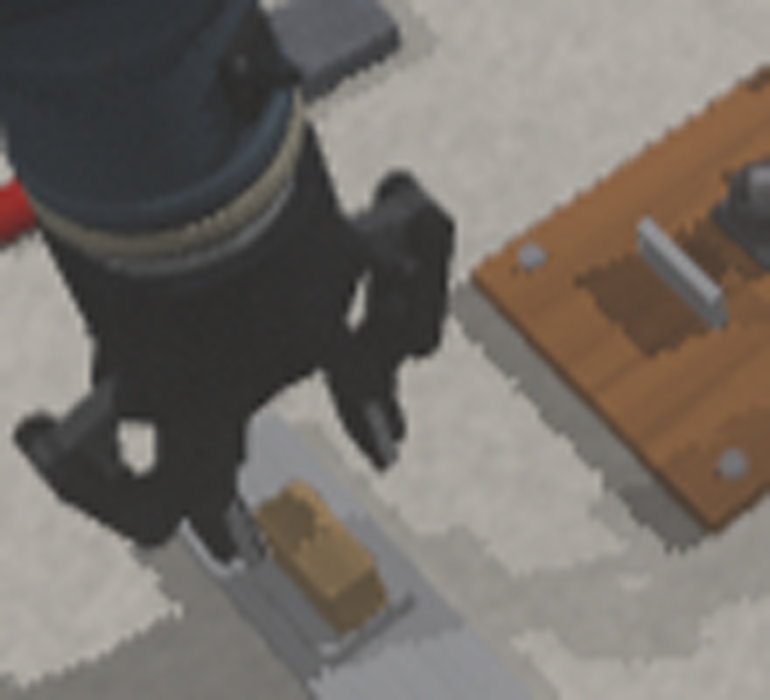

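>>> drive_tool(
  moves=[
    [0,-0.0014,0.02,0,0,-0.004,0.5],
    [0,-0.0014,0.018,0,0,-0.004,0.5],
    [0,0,0.004,0,0,0,0.5],
    [0,0,0,0,0,0,0.5],
  ],
)

```text
time_s: 17.23
tool_pos: [512.3, -299.6, 29.4]
tcp_rot: [[-0.987, 0.16, 0.003], [0.16, 0.987, 0.0], [-0.003, 0.001, -1.0]]
force: [-0.3, -0.2, 1.3]
finger_gap: 0.499
```

Run:
```python
from h import *
plan((511,-299.5,27.5),2.982,1)
s=read_camera('scene');crop(s,185,200,110,120,6,'cs11.png')
```

```text
t 17.23 pos [ 512.3 -299.6   29.4] gap 0.499 F [-0.3 -0.2  1.3] rv [ 0.001  0.003 -0.001]
[0.0013, -0.0001, 0.0019] [0.001, 0.003, -0.001]
```

View pics/cs11.png

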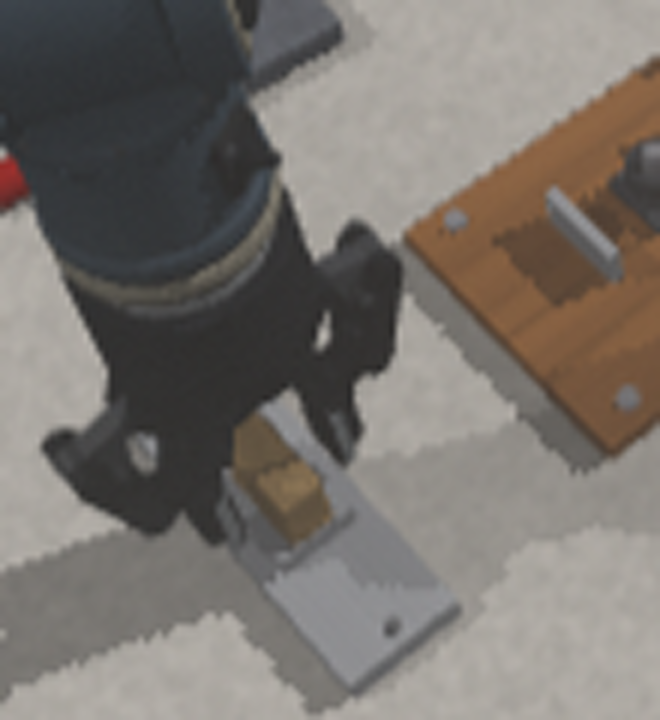

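>>> drive_tool(
  moves=[
    [0.001,0,0.001,0,0.002,0,1],
    [0,0,0,0,0,0,1],
    [0,0,0,0,0,0,1],
    [0,0,0,0,0,0,1],
    [0,0,0,0,0,0,1],
  ],
  squeeze=80,
)

```text
time_s: 17.9
tool_pos: [511.6, -299.7, 29.1]
tcp_rot: [[-0.987, 0.16, 0.002], [0.16, 0.987, -0.0], [-0.002, 0.0, -1.0]]
force: [-0.0, -0.7, -1.8]
finger_gap: 0.217
```

Run:
```python
from h import *
plan((511,-299.5,29),2.982,1)
```

```text
t 17.9 pos [ 511.6 -299.7   29.1] gap 0.217 F [-0.  -0.7 -1.8] rv [ 0.     0.002 -0.001]
[0.0006, 0.0002, 0.0001] [0.0, 0.002, -0.001]
```

>>> drive_tool(
  moves=[
    [0,0,-0.015,0,0,0,1],
    [0,0,-0.04,0,0,0,1],
    [0,0,-0.03,0,0,0,1],
    [0,0,0,0,0,0,1],
  ],
)

```text
time_s: 18.4
tool_pos: [510.7, -299.3, 117.7]
tcp_rot: [[-0.987, 0.16, 0.001], [0.16, 0.987, 0.001], [-0.001, 0.001, -1.0]]
force: [0.2, -0.9, -3.0]
finger_gap: 0.216
```

Run:
```python
from h import *
plan((528,-102,118),1.401,12)
```

```text
t 18.4 pos [ 510.7 -299.3  117.7] gap 0.216 F [ 0.2 -0.9 -3. ] rv [ 1.00e-03 -0.00e+00  1.58e+00]
[0.0012, 0.0165, -0.0] [0.0, -0.0, 0.132]
[0.0034, 0.0162, -0.0] [0.0, -0.0, 0.132]
[0.0055, 0.0156, -0.0] [0.0, -0.0, 0.132]
[0.0075, 0.0147, -0.0] [0.0, -0.0, 0.132]
[0.0093, 0.0136, -0.0] [0.0, -0.0, 0.132]
[0.011, 0.0123, -0.0] [0.0, -0.0, 0.132]
[0.0125, 0.0107, -0.0] [0.0, -0.0, 0.132]
[0.0138, 0.009, -0.0] [0.0, -0.0, 0.132]
[0.0149, 0.0071, -0.0] [0.0, -0.0, 0.132]
[0.0157, 0.0051, -0.0] [0.0, -0.0, 0.132]
[0.0162, 0.003, -0.0] [0.0, -0.0, 0.132]
[0.0165, 0.0008, -0.0] [0.0, -0.0, 0.132]
```

>>> drive_tool(
  moves=[
    [0.001,0.0165,0,0,0,0.132,1],
    [0.0034,0.0162,0,0,0,0.132,1],
    [0.0055,0.0156,0,0,0,0.132,1],
    [0.0075,0.0147,0,0,0,0.132,1],
    [0.0093,0.0136,0,0,0,0.132,1],
    [0.011,0.0123,0,0,0,0.132,1],
    [0.0125,0.0107,0,0,0,0.132,1],
    [0.0138,0.009,0,0,0,0.132,1],
    [0.0149,0.007,0,0,0,0.132,1],
  ],
)

```text
time_s: 19.52
tool_pos: [518.7, -145.7, 108.3]
tcp_rot: [[-0.178, 0.984, -0.016], [0.984, 0.178, 0.005], [0.008, -0.015, -1.0]]
force: [-0.4, 0.6, -2.8]
finger_gap: 0.215
```

Run:
```python
from h import *
plan((528,-102,118),1.401,3)
```

```text
t 19.52 pos [ 518.7 -145.7  108.3] gap 0.215 F [-0.4  0.6 -2.8] rv [-0.016 -0.005  0.349]
[0.0138, 0.0056, -0.0032] [-0.005, -0.002, 0.116]
[0.0144, 0.004, -0.0032] [-0.005, -0.002, 0.116]
[0.0147, 0.0023, -0.0032] [-0.005, -0.002, 0.116]
```

>>> drive_tool(
  moves=[
    [0.0138,0.0056,0,-0.005,-0.002,0.116,1],
    [0.0144,0.004,0,-0.005,-0.002,0.116,1],
    [0.011,0.002,0,-0.005,-0.002,0.1,1],
    [0,0,0,0,0,0,1],
  ],
)

```text
time_s: 20.02
tool_pos: [524.3, -101.3, 103.8]
tcp_rot: [[0.159, 0.987, -0.01], [0.987, -0.159, -0.001], [-0.002, -0.01, -1.0]]
force: [-0.1, -0.2, -4.3]
finger_gap: 0.214
```

Run:
```python
from h import *
plan((528,-102,85),1.401,2)
```

```text
t 20.02 pos [ 524.3 -101.3  103.8] gap 0.214 F [-0.1 -0.2 -4.3] rv [-0.01   0.002  0.01 ]
[-0.0, 0.002, 0.0094] [-0.005, 0.001, 0.005]
[-0.0, 0.0019, 0.0094] [-0.005, 0.001, 0.005]
```

>>> drive_tool(
  moves=[
    [0,0.002,0.009,-0.005,0.001,0.005,1],
    [0,0.002,0.009,-0.005,0.001,0.005,1],
    [0,0,0.003,0,0,0,1],
    [0,0,0,0,0,0,1],
  ],
)

```text
time_s: 20.52
tool_pos: [526.8, -104.1, 80.0]
tcp_rot: [[0.17, 0.986, -0.002], [0.986, -0.17, -0.001], [-0.001, -0.002, -1.0]]
force: [-0.4, -0.1, -2.6]
finger_gap: 0.219
```

Run:
```python
from h import *
plan((528,-102,78),1.401,1)
s=read_camera('scene');cv2.imwrite('pics/s12.png',s);crop(s,225,130,130,120,6,'cs12.png')
plan((528,-102,78),1.401,1)
```

```text
t 20.52 pos [ 526.8 -104.1   80. ] gap 0.219 F [-0.4 -0.1 -2.6] rv [-0.002  0.001 -0.001]
[0.0022, 0.0008, 0.002] [-0.002, 0.001, -0.001]
t 20.57 pos [ 526.9 -104.1   80.2] gap 0.215 F [-0.6 -0.1 -2.9] rv [-0.001  0.001 -0.001]
[0.0022, 0.0007, 0.0022] [-0.001, 0.001, -0.001]
```

View pics/cs12.png

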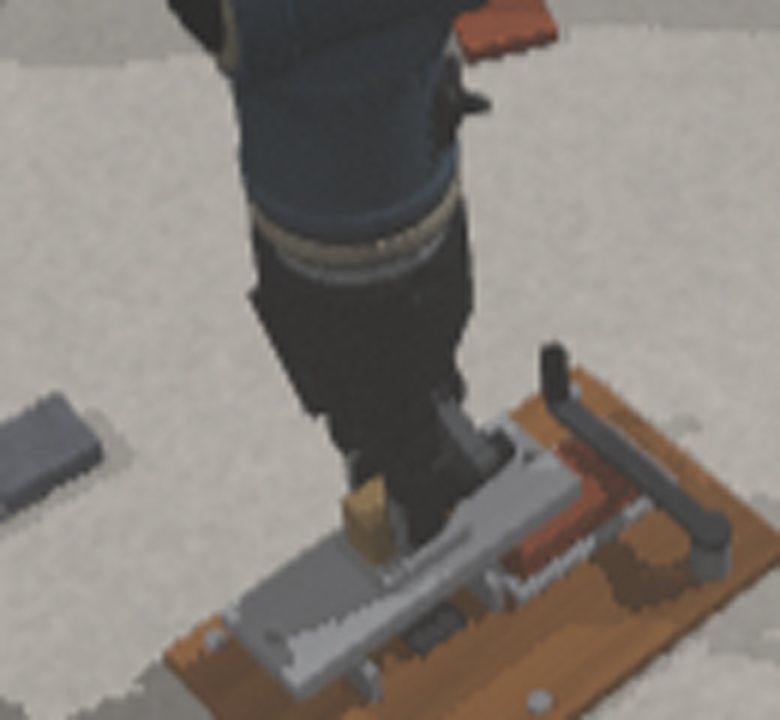

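Run:
```python
from h import *
c=cv2.imread('pics/cs12.png')
for z in(51,63):
    uv=((pj('scene',box([526.9,-104.1,-.17],-25,25,-75,75,z,z))-[225,130]+.5)*6-.5)
    cv2.polylines(c,[np.round(cv2.convexHull(uv.astype(np.float32))).astype(int)],True,(0,255,0),1)
uv=(pj('scene',box([526.9,-104.1,-.17],0,0,-66,-65.8,63,63))-[225,130]+.5)*6-.5
cv2.circle(c,tuple(np.round(uv[0]).astype(int)),4,(0,0,255),1)
cv2.imwrite('pics/cs12o.png',c[380:720,150:650])
```

```text
(no output)
```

View pics/cs12o.png

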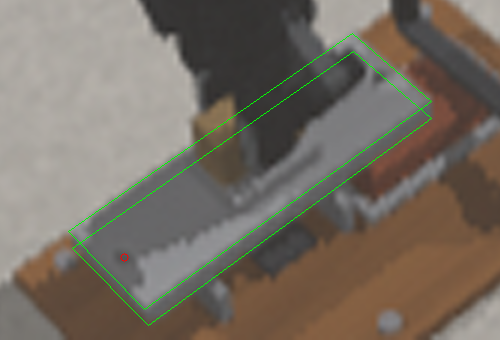

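>>> drive_tool(
  moves=[
    [0.0022,0.0008,0.001,-0.001,0,0,1],
    [0,0,0.002,0,0,0,1],
    [0,0,0,0,0,0,1],
  ],
)

```text
time_s: 20.95
tool_pos: [528.6, -102.0, 77.5]
tcp_rot: [[0.17, 0.986, 0.001], [0.986, -0.17, -0.001], [-0.001, 0.001, -1.0]]
force: [-0.0, -0.1, -3.2]
finger_gap: 0.219
```

Run:
```python
from h import *
plan((528,-101.8,72),1.401,2)
```

```text
t 20.95 pos [ 528.6 -102.    77.5] gap 0.219 F [-0.  -0.1 -3.2] rv [ 0.001  0.001 -0.001]
[0.0001, -0.0003, 0.0028] [0.001, 0.0, -0.0]
[0.0001, -0.0003, 0.0028] [0.001, 0.0, -0.0]
```

>>> drive_tool(
  moves=[
    [0,-0.0005,0.003,0,0,0,1],
    [0,0,0.003,0,0,0,1],
    [0,0,0,0,0,0,1],
  ],
)

```text
time_s: 21.32
tool_pos: [528.2, -101.8, 71.2]
tcp_rot: [[0.169, 0.986, 0.001], [0.986, -0.169, -0.001], [-0.001, 0.001, -1.0]]
force: [0.6, -0.1, -2.8]
finger_gap: 0.212
```

Run:
```python
from h import *
plan((528,-101.8,68),1.401,2)
```

```text
t 21.32 pos [ 528.2 -101.8   71.2] gap 0.212 F [ 0.6 -0.1 -2.8] rv [ 0.001  0.001 -0.   ]
[0.0, -0.0001, 0.0016] [0.001, 0.0, -0.0]
[0.0, -0.0001, 0.0016] [0.001, 0.0, -0.0]
```

>>> drive_tool(
  moves=[
    [0,0,0.002,0,0,0,1],
    [0,0,0.002,0,0,0,1],
    [0,0,0,0,0,0,1],
    [0,0,0,0,0,0,1],
    [0,0,0,0,0,0,1],
  ],
)

```text
time_s: 21.95
tool_pos: [528.3, -101.9, 67.1]
tcp_rot: [[0.169, 0.986, 0.001], [0.986, -0.169, -0.001], [-0.001, 0.002, -1.0]]
force: [0.0, -0.9, -3.6]
finger_gap: 0.219
```

Run:
```python
from h import *
plan((528,-101.8,61),1.401,3)
```

```text
t 21.95 pos [ 528.3 -101.9   67.1] gap 0.219 F [ 0.  -0.9 -3.6] rv [ 0.002  0.001 -0.   ]
[0.0, -0.0001, 0.002] [0.001, 0.0, -0.0]
[0.0, -0.0001, 0.002] [0.001, 0.0, -0.0]
[0.0, -0.0001, 0.002] [0.001, 0.0, -0.0]
```

Now press the last 6 mm.

>>> drive_tool(
  moves=[
    [0,0,0.003,0,0,0,1],
    [0,0,0.003,0,0,0,1],
    [0,0,0.003,0,0,0,1],
    [0,0,0.003,0,0,0,1],
  ],
)

```text
time_s: 22.45
tool_pos: [528.5, -101.9, 60.9]
tcp_rot: [[0.17, 0.986, 0.001], [0.986, -0.17, 0.005], [0.005, -0.0, -1.0]]
force: [-11.8, 4.2, 36.5]
finger_gap: 0.215
```

Run:
```python
from h import *
plan((528,-101.8,61),1.401,1)
```

```text
t 22.45 pos [ 528.5 -101.9   60.9] gap 0.215 F [-11.8   4.2  36.5] rv [-0.    -0.005 -0.001]
[0.0, -0.0005, -0.0001] [-0.0, -0.005, -0.001]
```

>>> drive_tool(
  moves=[
    [0,0,0.0015,0,-0.002,0,1],
    [0,0,0.0015,0,0,0,1],
    [0,0,0.0015,0,0,0,1],
  ],
)

```text
time_s: 22.82
tool_pos: [528.5, -101.9, 61.1]
tcp_rot: [[0.17, 0.985, 0.001], [0.985, -0.17, 0.007], [0.007, -0.0, -1.0]]
force: [-5.9, 0.9, 15.2]
finger_gap: 0.214
```

Run:
```python
from h import *
plan((528,-101.8,61),1.401,1)
s=read_camera('scene');crop(s,225,130,130,120,6,'cs13.png')
t=read_camera('top');cv2.imwrite('pics/t13.png',t);cv2.imwrite('pics/s13.png',s)
plan((528,-101.8,61),1.401,1)
c=cv2.imread('pics/cs13.png')
for z in(32,44):
    uv=((pj('scene',box([528.4,-101.9,-.17],-25,25,-75,75,z,z))-[225,130]+.5)*6-.5)
    cv2.polylines(c,[np.round(cv2.convexHull(uv.astype(np.float32))).astype(int)],True,(0,255,0),1)
cv2.imwrite('pics/cs13o.png',c)
```

```text
t 22.82 pos [ 528.5 -101.9   61.1] gap 0.214 F [-5.9  0.9 15.2] rv [-0.    -0.007 -0.001]
[0.0, -0.0005, 0.0001] [-0.0, -0.007, -0.001]
t 22.93 pos [ 528.5 -102.    61.1] gap 0.215 F [-6.   2.5 15.2] rv [-0.    -0.007 -0.001]
[0.0001, -0.0005, 0.0001] [-0.0, -0.007, -0.001]
```

View pics/cs13o.png

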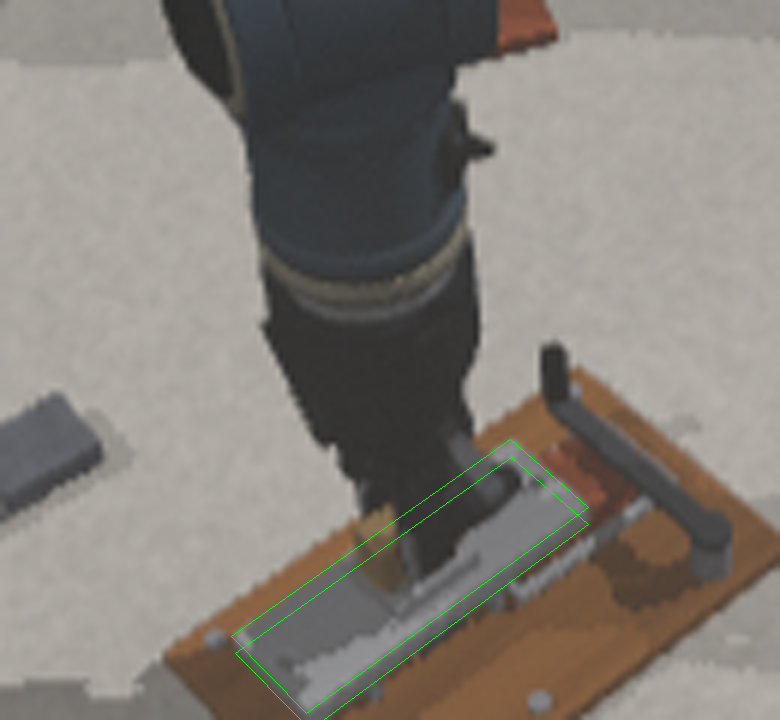

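View pics/s13.png

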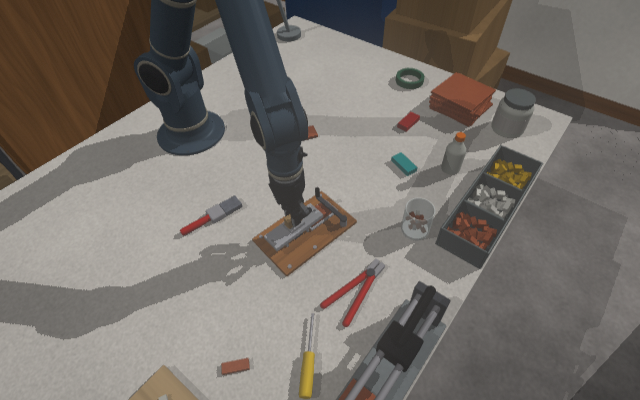

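Run:
```python
from bench import *
print(sign_off())
```

```text
the job is handed in; nothing more can be done
None
```

The job is handed in at about 23 s, with the drill plate pressed down on its rests and still gripped by its handle. `sign_off()` returned no verdict.

- **Tile:** I picked the terracotta tile, not the red or turquoise look-alikes, and laid it in the pocket. It went in without touching the walls, and the picture after release shows it lying flat.
- **Lever:** I swung it shut by its post. It stopped at its stop, but the gripper position gave only about 1.49 rad because the post had slid along the pads. The post's image position gives about 1.56 rad, so I trust that it is shut.
- **Plate:** The pin was visible about 5 mm towards +y of the middle of its range. The plate dropped over it at the first try, with no need to feel for it.
- **Last checks:**
  - The plate's underside is at about 32 mm, worked out from the gripper height, and the tilt is about 0.007 rad.
  - The push is steady at 15 N. It briefly peaked at 36 N while seating.
  - The plate outline in the last scene picture matches the predicted seated pose.
  - The bystanders looked unmoved in that picture, judged by eye only. Offcut_a was partly hidden by the arm.

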